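# Load the lamp curing cabinet

### The job

Pull out the tray of the curing cabinet: only trying will tell whether it is locked, and if it is, a quarter turn of the round knob on the roof frees it (a further one may lock it again). Move the finished lamp plate that lies in the tray to the middle of the cork pad, and lower each lamp plate from the bench over the two pins of its own station, any station, until it lies flush. Then push the tray fully home and only then press the start button, leaving mug, screwdriver and jar alone.

Things in the scene. Friction and masses are not known exactly. Their poses are not given: they have to be found in the camera images.
- tray_handle (a point): the tray's upright black pull tab: 10 mm thick (front to back), 96 wide, top edge 120 above the bench; this point is on its centre, 105 above the bench. Moves with the tray. x axis: the way the tray goes IN (level, away from the robot); y along the tab; z up. Behind the tab is a gap of 31 to the tray's front rim (54 above the bench); the cabinet's front face is 40 behind it when shut.
- tray (a joint): how far the flat tray is pulled out of the cabinet: 0 fully in, 0.14 m fully out at its stop. Slides with 1 to 3 N. If locked it has a few mm of play (under 15) and then stops hard: do not pull with more than about 25 N. Plates can be lowered onto it once it is out by 0.12 or more.
- lock_knob (a point): plain round black knob, 40 mm diameter, 30 tall, upright on the cabinet's roof, right front corner seen from the robot; top 143 above the bench, this point on its axis 128 above the bench. Turns either way without stops (0.15 N m friction), looks the same at every angle. Hidden cam: if the tray is blocked (out or in), a quarter turn either way frees it; if free, a quarter turn may block it.
- station0 (a point): right-hand station of the tray: where the centre of a seated plate comes to be, 23 mm above the tray's top face (which is 30 above the bench). Two upright steel pins, 9 diameter, 13 tall, tapered tips, stand 34 before and 34 behind it along x. Stations are 100 apart along y. Moves with the tray; x is the way in, z up. With the tray shut it is 65 behind the cabinet's front face.
- station1 (a point): middle station of the tray: where the centre of a seated plate comes to be, 23 mm above the tray's top face (which is 30 above the bench). Two upright steel pins, 9 diameter, 13 tall, tapered tips, stand 34 before and 34 behind it along x. Stations are 100 apart along y. Moves with the tray; x is the way in, z up. With the tray shut it is 65 behind the cabinet's front face.
- station2 (a point): left-hand station of the tray: where the centre of a seated plate comes to be, 23 mm above the tray's top face (which is 30 above the bench). Two upright steel pins, 9 diameter, 13 tall, tapered tips, stand 34 before and 34 behind it along x. Stations are 100 apart along y. Moves with the tray; x is the way in, z up. With the tray shut it is 65 behind the cabinet's front face.
- start (a joint): start button travel: 0 up, 0.006 m fully pressed; a spring returns it, fully down takes about 5 N. It counts as pressed beyond 0.004.
- start_top (a point): top of the round white start button (32 in diameter) on the cabinet's roof at the left front corner seen from the robot; presses straight down. The cabinet is a grey metal box 390 wide (along y), 200 deep, 110 high, fixed to the bench.
- plate0_mid (a point): new lamp plate (may be absent), on the bench at first: flat aluminium plate 90 x 76 x 6 mm, round steel lamp cup 40 diameter x 40 tall upright on its middle (46 tall in all; the lens bulges 4 more). Two through holes, 13 diameter, on its long centre line, 34 either side of the middle; same after half a turn. 200 g. Point: its centre, 23 above its underside; x along the 90 length, z up (out of the lens).
- plate1_mid (a point): new lamp plate (may be absent), on the bench at first: flat aluminium plate 90 x 76 x 6 mm, round steel lamp cup 40 diameter x 40 tall upright on its middle (46 tall in all; the lens bulges 4 more). Two through holes, 13 diameter, on its long centre line, 34 either side of the middle; same after half a turn. 200 g. Point: its centre, 23 above its underside; x along the 90 length, z up (out of the lens).
- plate2_mid (a point): new lamp plate (may be absent), on the bench at first: flat aluminium plate 90 x 76 x 6 mm, round steel lamp cup 40 diameter x 40 tall upright on its middle (46 tall in all; the lens bulges 4 more). Two through holes, 13 diameter, on its long centre line, 34 either side of the middle; same after half a turn. 200 g. Point: its centre, 23 above its underside; x along the 90 length, z up (out of the lens).
- done0_mid (a point): finished lamp plate that lies on the pins of the right-hand station at first; just one of done0, done1 and done2 is there. Same make and size as the new plates. Point: its centre, 23 mm above its underside; x along the 90 length, z up (out of the lens).
- done1_mid (a point): finished lamp plate that lies on the pins of the middle station at first; just one of done0, done1 and done2 is there. Same make and size as the new plates. Point: its centre, 23 mm above its underside; x along the 90 length, z up (out of the lens).
- done2_mid (a point): finished lamp plate that lies on the pins of the left-hand station at first; just one of done0, done1 and done2 is there. Same make and size as the new plates. Point: its centre, 23 mm above its underside; x along the 90 length, z up (out of the lens).
- pad: flat cork pad fixed to the bench at the robot's right, 110 (x) x 130 (y) x 5 mm high; origin at the centre of its underside.
- mug: white mug, 80 in diameter, 95 tall, a bystander; origin at the centre of its underside.
- driver: screwdriver lying on the bench, 200 long, a bystander.
- jar: closed jar, 70 in diameter, 85 tall, a bystander; origin at the centre of its underside.
Not all that is in view belongs to the job. What is meant by the pad is not purple, and is the larger of those in its own colour.

How it is judged:
By the outcome, as a careful person would: the job done as asked, in the order asked, and still so for the second after the job is handed in, with the robot touching nothing.
Of plate0, plate1, plate2 only 2 to 3 are there at a start; the rules pass over those that are not, and their reading is None.
Of done0, done1, done2 only 1 to 1 are there at a start; the rules pass over those that are not, and their reading is None.
At some moment in a run one of plate0, plate1, plate2 may be knocked a few centimetres aside while the robot is not near it.
Once in a run the grip may slacken for a moment while it holds something.
It also fails if it takes over 210 s, if anything falls off the work surface, if the arm or the gripper's body presses on something with over 40 N, if the wrist force passes 120 N, or if a joint passes its speed limit or range.

### The arm

A 7-joint arm with a two-finger parallel gripper is mounted at the origin on the work surface. World frame = base frame: x ahead of the robot, y to its left, z up, the work surface at z = 0. Lengths are in m, angles in rad, forces in N, time in s.
With the tool pointing down it reaches from about 0.4 to 0.85 m from the base axis. Payload 4.5 kg.
Tool frame: the origin (TCP) lies on the centre line of the jaws, within the pads' length; the fingertips stand 14 mm ahead of it and the grasp point (between the pads) lies 5 mm behind it (r.tcp_to_tips is the z of the fingertips in the tool frame, in m); z points along the fingers, y is the direction in which the jaws open and shut (so a half turn about z gives the same grasp; the last joint's range is limited). The gripper opens to 88 mm and grips with 3 to 60 N. Pads are 18 mm wide; open, the fingers measure 123 mm over their backs; the gripper's body (75 mm by 187 mm) begins 45 mm behind the grasp point.
Start: joints at [-1.199, 0.689, -0.195, 1.565, 0.157, 0.902, -0.215], TCP at [0.207, 0.59, 0.253] pointing down, gripper open.
Joint ranges: [-3.01, 3.01], [-0.46, 2.08], [-1.47, 1.51], [0.13, 2.56], [-1, 4.14], [0.04, 2.09], [-2.66, 2.66]. Speed limits (rad/s): [2.57, 2.57, 3.14, 3.14, 3.14, 3.14, 3.14].

### API

Orientations are given as a unit quaternion [x, y, z, w].
In Python, from plant import r, viewer gives the robot as it stands.
- The arm moves only by the shell command python3 -m inch 'ROWS' [FORCE]. ROWS is JSON, a list of rows, each a list of 3 entries, a list of its own where there are three numbers: the closure, from 0 (fully open) to 1 (shut), then the shift along the tool's x, y, z in cm, then the turn about the tool's z in degrees. In form: [[fingers, [x, y, z], yaw], ...]. A call has 1 to 20 rows; each row is the pose to reach, as a shift and turn from the pose commanded when the call began, along the tool's axes at that moment; what a row does not reach only later rows make up. A row lasts 1/10 s, in which the tool goes at most 50 mm and 8.59 degrees, less where a joint would pass 70% of its speed; a pose out of reach is approached as far as the arm can. A call with a gripper value outside its range is refused whole. The fingers move at their own pace and stop on an object; FORCE is the grip in N (left out, the last holds). Time passes only in rows, so rows that repeat a pose let the fingers close. It gives the time, the measured TCP pose, the force and the opening at its end, in the units of the state.
- r.get_state(): the state, without advancing time (a new reading comes with each control period).
- viewer.snapshot(name): name is "scene" or "top" or "wrist"; returns the picture (480x640x3 uint8, red, green, blue); there is no depth.
- viewer.camera_params(name): a dict with "intrinsics" (3x3 intrinsics, pixels), "k1" (the pictures are not rectified: a ray, as slopes to the right and down, at radius r is drawn at 1 + k1 r^2 times it, then the intrinsics apply), "world_to_cam" (4x4, takes a point from world to camera coordinates). Camera axes: x right, y up, looking along -z (the intrinsics and any distortion apply to the point x, -y, -z); pixel columns grow to the right and rows downward; lengths in m; the calibration is good to about 2 mm. A picture is of the moment at which its call begins: read the wrist's pose just before it. camera_params takes no time and is no camera call; for the wrist camera it gives the pose at the moment of the call.
- r.finish_job(): hands the job in, once; it reports no verdict.
Trained networks look in the newest picture that a camera, given by its name, has taken for a name from the list of things; names that differ only in an ending like _2 or _b are one class to them, and where a whole thing is asked for, a point or a joint stands for the part that bears it (a point fixed in the world has none). Each returns a list of dicts, best first, with "p" (0 to 1); they miss things now and then, are a little off and sometimes report something else, mostly with a low value. They report only what shows in the picture. A call takes as long as a camera call. They do not tell look-alikes from the thing itself.
- viewer.outline_of(camera, name): "pixels" (480x640 bool, what is visible of it) and "bbox" ([left, top, width, height] in pixels, round what is visible of it).
The state is a dict: "clock": time; "q": joint angles; "qd": joint speeds; "joint_torque": joint torques, N m; "tool_pos": TCP position; "eef_rot": TCP orientation; "contact_force": force on the tool from outside, world axes, zero at the start; "moment": the same for the moment, N m; "opening": opening from 0.0 (shut) to 1.0 (fully open).
Only numpy, scipy, OpenCV 4.12 (cv2) and the standard library are available. Lean on these libraries where they do the work, as an engineer would, in place of code of your own. Each camera call takes 0.05 s, during which the arm holds its last target.

## Working session

There is one attempt and no reset: what is moved stays moved. The work goes in short steps, Python scripts to look and compute and a shell command to move; the robot and the scene stay as the last step left them, time stands still between calls to the robot, and variables do not carry over. Pictures are saved under pics/ and viewed, and the job is handed in when it is done.

```bash
ls; mkdir -p pics; python3 - <<'E'
from plant import r, viewer
import cv2
s=r.get_state(); print(s)
for n in ("scene","top","wrist"):
    im=viewer.snapshot(n); cv2.imwrite(f"pics/a_{n}.png",im[:,:,::-1])
    p=viewer.camera_params(n); print(n,p)
E
```

```text
pics
{'clock': 0.0, 'q': array([-1.19922333,  0.69000033, -0.19451116,  1.56633226,  0.15732016,
        0.90248104, -0.21509943]), 'qd': array([ 3.22992345e-04,  7.79844818e-04, -5.44137732e-05,  8.53789285e-04,
        2.57323006e-04, -5.02118523e-04, -1.38897233e-05]), 'joint_torque': array([-9.37126089e-06, -5.27555859e+01, -1.26643606e+00, -1.53423697e+01,
       -5.25105523e-02,  6.49847992e-03,  1.73474741e-04]), 'tool_pos': array([0.20696854, 0.58910279, 0.25190287]), 'eef_rot': array([ 1.68038461e-01,  9.85780016e-01, -9.10069614e-04, -8.13760832e-05]), 'contact_force': array([ 0.67394334,  0.50551702, -0.23178529]), 'moment': array([ 0.00543744,  0.00215057, -0.03588467]), 'opening': 1.0006271981128947}
scene {'intrinsics': array([[449.50453477,   0.        , 317.94983605],
       [  0.        , 449.50453477, 243.00828306],
       [  0.        ,   0.        ,   1.        ]]), 'k1': 0.0174073631001478, 'world_to_cam': array([[ 0.81421344,  0.58040149,  0.01380498, -0.41107928],
       [-0.44463072,  0.60810557,  0.65765579,  0.13820777],
       [ 0.37330952, -0.5416103 ,  0.
[... 410 characters left out ...]
1,  2.94458667e-04,  1.37577063e-01,
        -5.01572020e-01],
       [-1.37553339e-01, -1.65733222e-02,  9.90355696e-01,
        -1.61087337e+00],
       [ 0.00000000e+00,  0.00000000e+00,  0.00000000e+00,
         1.00000000e+00]])}
wrist {'intrinsics': array([[340.78793811,   0.        , 320.64689818],
       [  0.        , 340.78793811, 240.09483912],
       [  0.        ,   0.        ,   1.        ]]), 'k1': -0.03017130673293776, 'world_to_cam': array([[ 0.33199472,  0.94327934, -0.00189829, -0.62373307],
       [-0.89710181,  0.31511893, -0.30969081,  0.04258967],
       [-0.29152675,  0.10451867,  0.95083542, -0.39032729],
       [ 0.        ,  0.        ,  0.        ,  1.        ]])}
```

View pics/a_top.png

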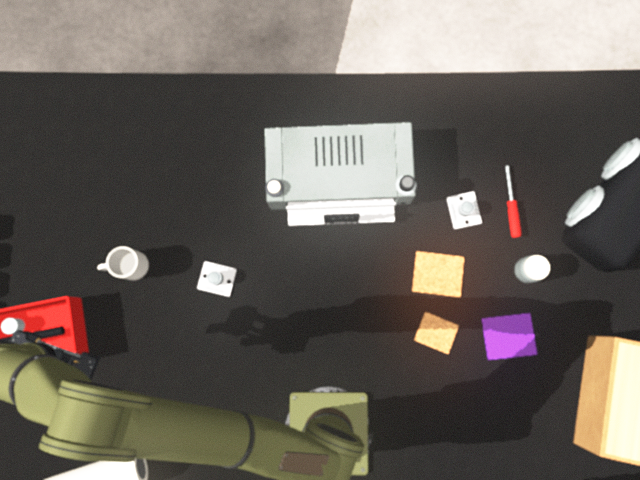

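View pics/a_scene.png

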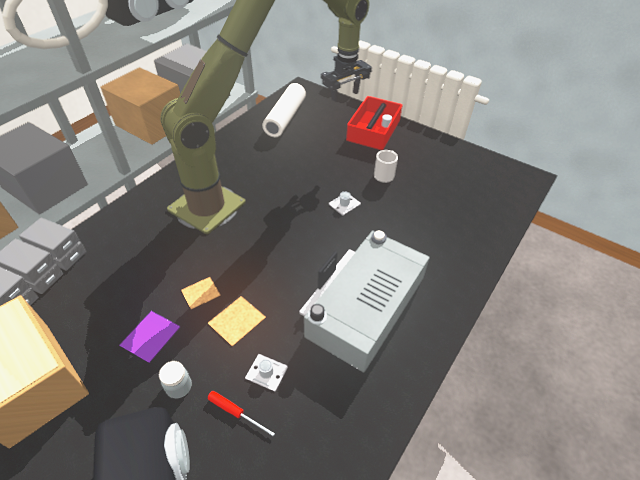

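View pics/a_wrist.png

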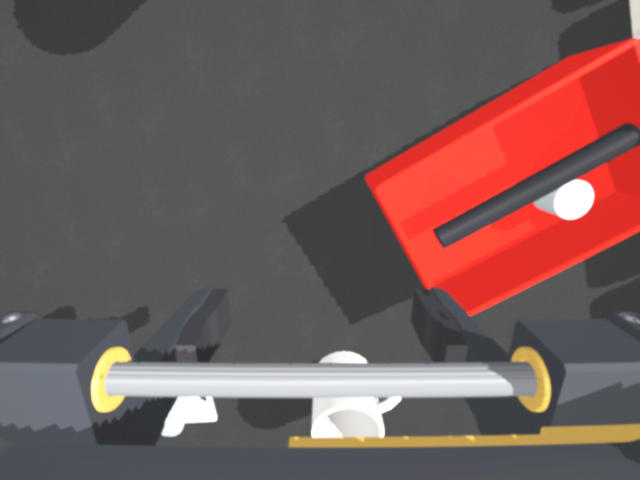

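The pictures show two new plates, at top-view pixels (217,278) and (465,210). The pad is the larger orange one at (438,273). The cabinet is at (340,165), with its knob at (407,183), the button at (275,187) and the tab at (341,219).

```bash
cat > h.py <<'E'
import numpy as np, cv2
from plant import r, viewer
from scipy.spatial.transform import Rotation as R
def ray(cam,uv,P=None):
    P=P or viewer.camera_params(cam); K=P["intrinsics"];k1=P["k1"]
    d=(np.atleast_2d(uv)-[K[0,2],K[1,2]])/[K[0,0],K[1,1]]
    u=d.copy()
    for _ in range(20): u=d/(1+k1*(u**2).sum(1,keepdims=True))
    c=np.c_[u[:,0],-u[:,1],-np.ones(len(u))]
    W=P["world_to_cam"];Rm=W[:3,:3];t=W[:3,3]
    return -Rm.T@t, c@Rm
def at(cam,uv,z,P=None):
    o,d=ray(cam,uv,P); s=(z-o[2])/d[:,2]; return o+d*s[:,None]
def proj(cam,X,P=None):
    P=P or viewer.camera_params(cam);K=P["intrinsics"];W=P["world_to_cam"]
    c=np.atleast_2d(X)@W[:3,:3].T+W[:3,3]; u=np.c_[c[:,0],-c[:,1]]/(-c[:,2:])
    u=u*(1+P["k1"]*(u**2).sum(1,keepdims=True)); return u*[K[0,0],K[1,1]]+[K[0,2],K[1,2]]
def tri(uvs):  # dict cam->uv
    A=np.zeros((3,3));b=np.zeros(3)
    for c,uv in uvs.items():
        o,d=ray(c,uv); d=d[0]/np.linalg.norm(d[0]); M=np.eye(3)-np.outer(d,d); A+=M;b+=M@o
    return np.linalg.solve(A,b)
def snap(cam,name=None):
    P=viewer.camera_params(cam); im=viewer.snapshot(cam)
    if name: cv2.imwrite(f"pics/{name}.png",im[:,:,::-1])
    return im,P
def toolpose():
    s=r.get_state(); return s["tool_pos"],R.from_quat(s["eef_rot"])
def delta(pos):
    """shift in tool axes in cm from measured pose to pos"""
    p,q=toolpose(); return np.round(q.inv().apply(np.asarray(pos)-p)*100,2)
def yawto(ydir):
    """turn (deg) about tool z so that tool y is parallel to world direction ydir (mod 180)"""
    p,q=toolpose(); d=q.inv().apply([ydir[0],ydir[1],0]); a=np.degrees(np.arctan2(-d[0],d[1])); return (a+90)%180-90
E
python3 - <<'E'
from h import *
for cam in ("top","scene"):
    viewer.snapshot(cam)
    for n in ["plate0_mid","plate1_mid","plate2_mid","done0_mid","pad","tray_handle","lock_knob","start_top","mug","driver","jar","tray"]:
        for d in viewer.outline_of(cam,n)[:3]:
            ys,xs=np.nonzero(d["pixels"]); 
            print(cam,n,round(d["p"],2),d["bbox"],(xs.mean().round(1),ys.mean().round(1)))
E
```

```text
top plate0_mid 0.78 [196.5, 262.8, 38.0, 30.6] (np.float64(216.4), np.float64(278.2))
top plate1_mid 0.73 [288.8, 198.9, 106.4, 29.6] (np.float64(339.7), np.float64(211.4))
top plate1_mid 0.6 [451.3, 194.1, 30.6, 33.9] (np.float64(463.9), np.float64(210.1))
top pad 0.96 [417.0, 311.4, 42.6, 43.7] (np.float64(436.0), np.float64(332.6))
top pad 0.65 [482.0, 314.1, 56.6, 46.5] (np.float64(508.5), np.float64(335.8))
top pad 0.62 [414.3, 251.0, 50.8, 47.3] (np.float64(437.9), np.float64(273.3))
top tray_handle 0.79 [290.5, 196.2, 101.7, 30.6] (np.float64(340.7), np.float64(211.4))
top lock_knob 0.73 [265.0, 122.5, 152.8, 102.0] (np.float64(339.4), np.float64(172.1))
top start_top 0.46 [268.2, 183.5, 11.3, 10.7] (np.float64(273.7), np.float64(186.3))
top mug 0.68 [101.0, 251.4, 47.4, 30.1] (np.float64(126.0), np.float64(263.6))
top driver 0.95 [507.9, 182.9, 18.2, 51.6] (np.float64(513.8), np.float64(218.4))
top driver 0.19 [511.4, 252.1, 34.3, 31.4] (np.float64(530.9), np.float64(268.6))
top jar 0.8 [514.4, 255.4, 31.9, 26.5] (np.float64(531.6), np.float64(268.4))
top tray 0.63 [288.0, 20
[... 449 characters left out ...]
199.9), np.float64(292.9))
scene tray_handle 0.91 [298.3, 250.0, 53.7, 64.5] (np.float64(325.6), np.float64(278.0))
scene tray_handle 0.23 [373.2, 231.3, 12.1, 8.0] (np.float64(378.3), np.float64(235.6))
scene lock_knob 0.85 [298.5, 229.1, 131.2, 147.3] (np.float64(362.0), np.float64(298.2))
scene mug 0.81 [373.2, 149.0, 25.0, 29.4] (np.float64(385.6), np.float64(165.4))
scene mug 0.42 [328.6, 188.7, 31.7, 25.3] (np.float64(343.4), np.float64(202.7))
scene driver 0.9 [207.8, 395.0, 32.8, 24.1] (np.float64(224.1), np.float64(403.8))
scene jar 0.65 [160.4, 365.1, 31.7, 34.5] (np.float64(175.0), np.float64(379.7))
scene tray 0.64 [302.2, 251.5, 53.7, 62.9] (np.float64(326.1), np.float64(277.3))
```

```bash
python3 - <<'E'
import cv2
t=cv2.imread("pics/a_top.png"); s=cv2.imread("pics/a_scene.png")
cv2.imwrite("pics/c1.png",cv2.resize(t[170:240,255:425],None,fx=4.6,fy=4.6,interpolation=cv2.INTER_CUBIC))
cv2.imwrite("pics/c2.png",cv2.resize(s[220:340,290:440],None,fx=5,fy=5,interpolation=cv2.INTER_CUBIC))
a=cv2.resize(t[255:305,190:245],None,fx=7,fy=7,interpolation=cv2.INTER_CUBIC)
b=cv2.resize(t[185:235,440:495],None,fx=7,fy=7,interpolation=cv2.INTER_CUBIC)
cv2.imwrite("pics/c3.png",cv2.hconcat([a,b]))
E
```

```text
(no output)
```

View pics/c1.png

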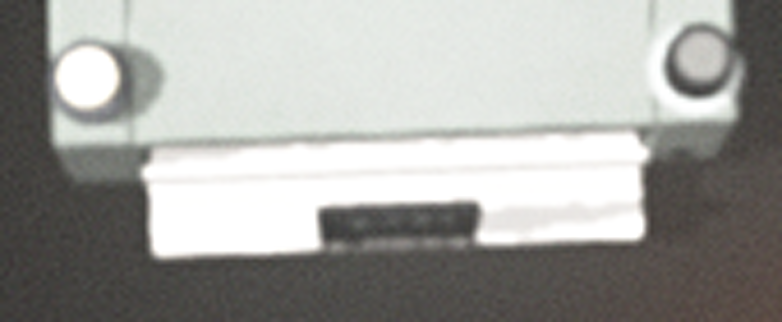

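View pics/c2.png

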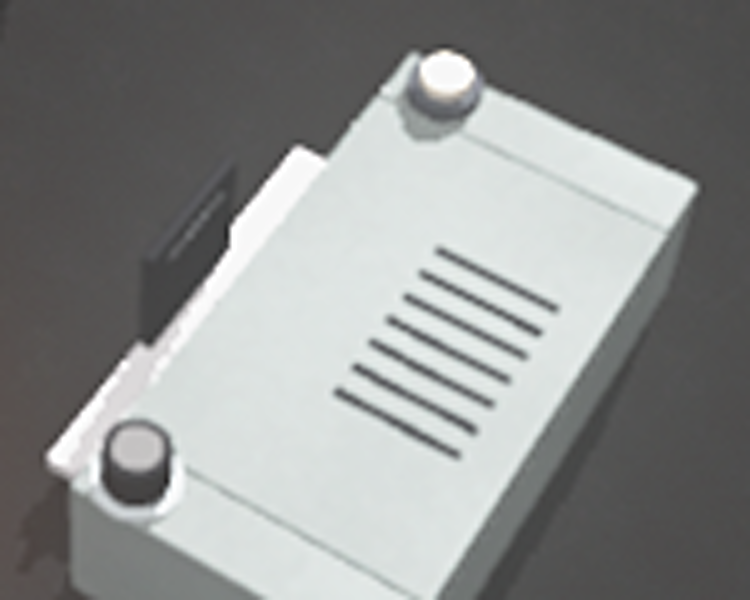

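View pics/c3.png

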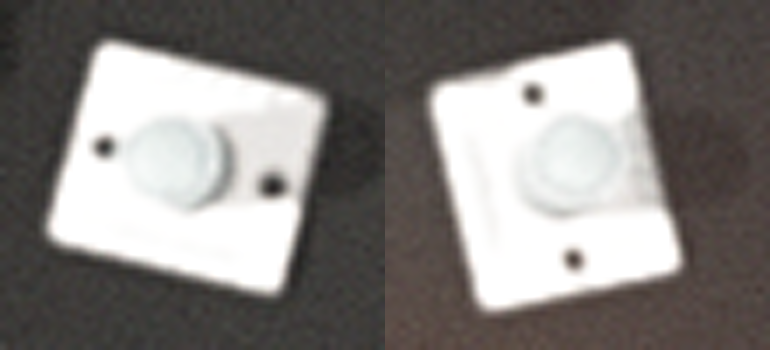

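```bash
python3 - <<'E'
from h import *
c=lambda uv:(np.array(uv)/4.6+[255,170])
print("cam",ray("top",[320,240])[0])
rc=at("top",c([[52,147],[738,122]]),.110); print("roof front corners",rc,np.linalg.norm(rc[0]-rc[1]))
print("knob",at("top",c([703,55]),.143)); 
for z in(.115,.12,.125): print("btn",z,at("top",c([87,77]),z))
cs=lambda uv:(np.array(uv)/5+[290,220])
print("knob tri",tri({"top":c([703,55]),"scene":cs([138,447])}))
print("btn tri",tri({"top":c([87,77]),"scene":cs([447,72])}))
print("tab top corners",at("top",c([[320,208],[478,205]]),.12))
print("tab bottom edge",at("top",c([[320,240],[478,240]]),.12))
print("scene tab back top corners",at("scene",cs([[235,165],[142,262]]),.12))
L=at("top",np.array([[104,146],[272,185]])/7+[190,255],.006); print("L",L,L.mean(0),np.linalg.norm(L[0]-L[1]))
L=at("top",np.array([[533,94],[573,259]])/7+[440,185],.006); print("R",L,L.mean(0),np.linalg.norm(L[0]-L[1]))
for u in([217,278],[463.9,210.1]): pass
print("pad",at("top",[437.9,273.3],.005)); print("pad scene",at("scene",[235.8,320.7],.005))
pc=[[415,251],[465,254],[461,297],[412,293]]; print(at("top",pc,.005))
for n,u,z in (("mug",[126,263],.05),("jar",[533,269],.085),("drv",[513,218],.01)): print(n,at("top",u,z))
t,q=toolpose(); print(q.as_matrix())
E
```

```text
cam [ 0.27521695 -0.02475159  1.66437187]
roof front corners [[ 0.59635882  0.16240715  0.11      ]
 [ 0.61041422 -0.22767094  0.11      ]] 0.3903312258691956
knob [[ 0.64142631 -0.20453866  0.143     ]]
btn 0.115 [[0.63594121 0.14247874 0.115     ]]
btn 0.12 [[0.63477711 0.14193907 0.12      ]]
btn 0.125 [[0.63361301 0.1413994  0.125     ]]
knob tri [ 0.64337012 -0.20314037  0.14202188]
btn tri [0.63459705 0.14235194 0.12757183]
tab top corners [[ 0.5592072   0.00932587  0.12      ]
 [ 0.56087161 -0.0797216   0.12      ]]
tab bottom edge [[ 0.54090529  0.00926637  0.12      ]
 [ 0.5408738  -0.0796366   0.12      ]]
scene tab back top corners [[ 0.56782395  0.00832409  0.12      ]
 [ 0.56508021 -0.08504199  0.12      ]]
L [[0.41080077 0.34033424 0.006     ]
 [0.39546916 0.27405881 0.006     ]] [0.40313497 0.30719653 0.006     ] 0.06802565467810386
R [[ 0.62652774 -0.5174581   0.006     ]
 [ 0.56047379 -0.53038097  0.006     ]] [ 0.59350077 -0.52391953  0.006     ] 0.06730621006813055
pad [[ 0.418621  -0.2988324  0.005    ]]
pad scene [[ 0.42171978 -0.30330538  0.005     ]]
[[ 0.48002697 -0.23762851  0.005     ]
 [ 0.47186779 -0.3738028   0.005     ]
 [ 0.35430517 -0.3595049   0.005     ]
 [ 0.36462466 -0.22738351  0.005     ]]
mug [[0.44184868 0.5419377  0.05      ]]
jar [[ 0.42359701 -0.52944142  0.085     ]]
drv [[ 0.5709611  -0.50574811  0.01      ]]
[[-9.43489513e-01  3.31402380e-01  2.88166156e-05]
 [ 3.31402381e-01  9.43489511e-01  6.10948558e-05]
 [-6.94119401e-06  6.71922508e-05 -9.99999998e-01]]
```

```bash
python3 - <<'E'
from h import *
L=at("top",(np.array([[148,94],[188,259]]))/7+[440,185],.006); print("R",L,L.mean(0),np.linalg.norm(L[0]-L[1]))
xin=np.array([.9994,.036]); 
print(delta([.50,-.035,.30]), yawto(xin))
p,q=toolpose(); o,d=ray("wrist",[320,240]); print("cam in tool",q.inv().apply(o-p), q.inv().apply(d[0]))
E
```

```text
R [[ 0.6270746  -0.36729236  0.006     ]
 [ 0.56070253 -0.38117754  0.006     ]] [ 0.59388856 -0.37423495  0.006     ] 0.06780891783536702
[-48.34 -49.23  -4.73] 68.58308922496431
cam in tool [ 0.08001923 -0.00021238 -0.13104866] [-0.30931318 -0.00260739  0.95095859]
```

```bash
python3 -m inch '[[0,[-6,-6,-4.7],8.5],[0,[-10,-10,-4.7],17],[0,[-48.3,-49.2,-4.7],68.6],[0,[-48.3,-49.2,-4.7],68.6],[0,[-48.3,-49.2,-4.7],68.6],[0,[-48.3,-49.2,-4.7],68.6],[0,[-48.3,-49.2,-4.7],68.6],[0,[-48.3,-49.2,-4.7],68.6],[0,[-48.3,-49.2,-4.7],68.6],[0,[-48.3,-49.2,-4.7],68.6],[0,[-48.3,-49.2,-4.7],68.6],[0,[-48.3,-49.2,-4.7],68.6],[0.7,[-48.3,-49.2,-4.7],68.6],[0.7,[-48.3,-49.2,-4.7],68.6],[0.7,[-48.3,-49.2,-4.7],68.6],[0.7,[-48.3,-49.2,-4.7],68.6]]' 30
python3 - <<'E'
from h import *
print(toolpose()[0],r.get_state()["q"]); snap("wrist","w1"); snap("scene","s1"); snap("top","t1")
E
```

```text
clock: 3.05
tool_pos: [0.4998, -0.0354, 0.2996]
eef_rot: [0.695, 0.719, 0.0, -0.0]
contact_force: [0.6, 0.9, -0.4]
opening: 0.66
[ 0.4998341  -0.03543713  0.29961681] [-0.10578475  0.46534148  0.12911946  1.88141962 -0.08097357  0.79990811
  0.09919046]
```

View pics/w1.png

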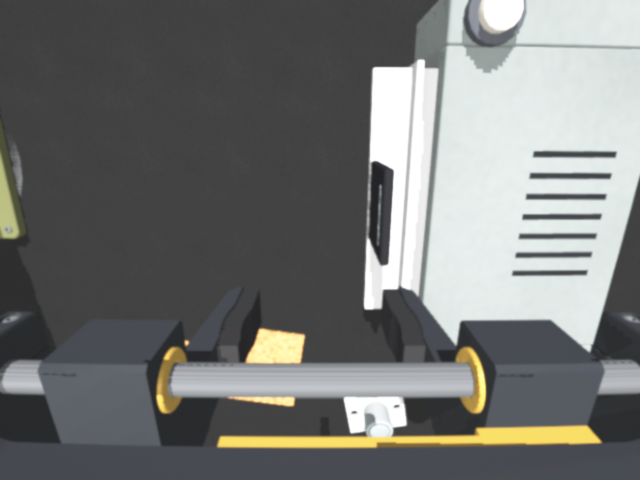

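View pics/t1.png

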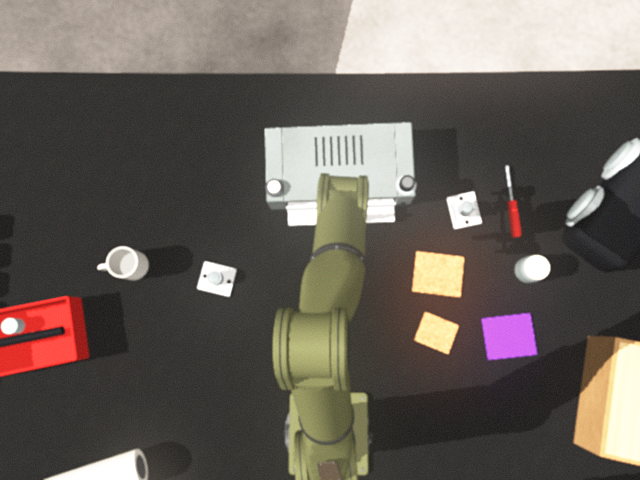

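```bash
python3 - <<'E'
import cv2
t=cv2.imread("pics/w1.png")
cv2.imwrite("pics/w1c.png",cv2.resize(t[140:320,350:450],None,fx=3.3,fy=3.3,interpolation=cv2.INTER_CUBIC))
E
```

```text
(no output)
```

View pics/w1c.png

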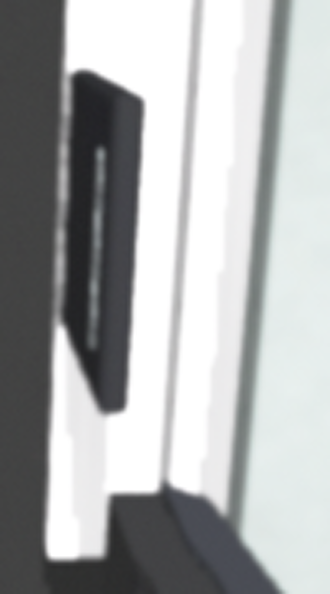

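```bash
python3 - <<'E'
from h import *
L=at("wrist",np.array([[112,92],[143,103],[126,408],[100,412]])/3.3+[350,140],.12); print(L,L.mean(0))
c=L.mean(0); print(delta([c[0],c[1],.103]))
e=(L[0]+L[1]-L[2]-L[3])[:2]; print(np.degrees(np.arctan2(-e[0],e[1])), np.linalg.norm(e)/2)
print("roof edge",at("wrist",np.array([[288,0],[232,525]])/3.3+[350,140],.11))
E
```

```text
[[ 0.55443236  0.01681044  0.12      ]
 [ 0.56318809  0.01420069  0.12      ]
 [ 0.56737992 -0.07532689  0.12      ]
 [ 0.55975411 -0.07689836  0.12      ]] [ 0.56118862 -0.03030353  0.12      ]
[-0.03  6.21 19.66]
2.972111228981688 0.09174159060154861
roof edge [[ 0.60249174  0.0427628   0.11      ]
 [ 0.60756772 -0.11803136  0.11      ]]
```

```bash
python3 -m inch '[[0.7,[0,6.2,5],0],[0.7,[0,6.2,8],0],[0.7,[0,6.2,12],0],[0.7,[0,6.2,15],0],[0.7,[0,6.2,17],0],[0.7,[0,6.2,18.5],0],[0.7,[0,6.2,19.6],0],[0.7,[0,6.2,19.6],0]]' 
python3 - <<'E'
from h import *
snap("wrist","w2")
E
```

```text
clock: 4.0
tool_pos: [0.5608, -0.0308, 0.1026]
eef_rot: [0.694, 0.72, -0.001, -0.001]
contact_force: [-0.1, -0.2, 0.2]
opening: 0.302
```

View pics/w2.png

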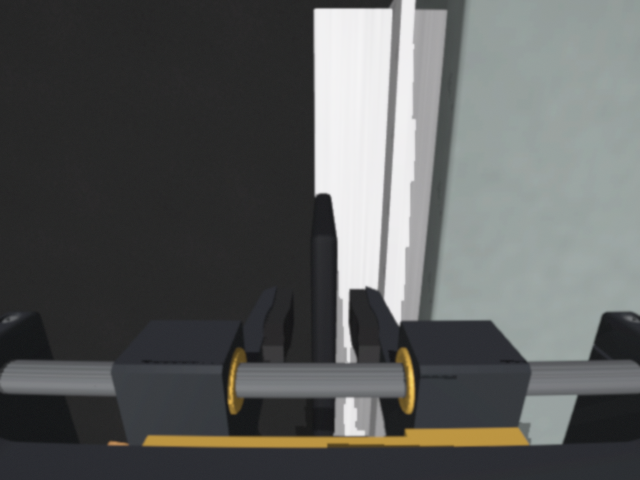

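The tab stands centred between the fingers (x≈323, jaws at 285–355). I'll close on it and pull gently.

```bash
python3 -m inch '[[0.95,[0,0,0],0],[0.95,[0,0,0],0],[0.95,[0,0,0],0],[0.95,[0,0,0],0],[0.95,[0,0,0],0]]' 30; python3 -m inch '[[0.95,[0,-0.2,0],0],[0.95,[0,-0.4,0],0],[0.95,[0,-0.6,0],0]]';python3 -m inch '[[0.95,[0,-0.2,0],0],[0.95,[0,-0.4,0],0],[0.95,[0,-0.4,0],0]]'
```

```text
clock: 4.55
tool_pos: [0.5621, -0.0322, 0.1046]
eef_rot: [0.694, 0.72, 0.001, 0.0]
contact_force: [-1.1, 0.9, 7.3]
opening: 0.112
clock: 4.85
tool_pos: [0.5572, -0.0324, 0.1046]
eef_rot: [0.694, 0.72, 0.001, 0.001]
contact_force: [1.8, 1.1, 6.7]
opening: 0.113
clock: 5.15
tool_pos: [0.5527, -0.0326, 0.1046]
eef_rot: [0.694, 0.72, 0.001, 0.001]
contact_force: [0.6, 0.7, 6.9]
opening: 0.11
```

```bash
python3 -m inch '[[0.95,[0,-0.2,0],0],[0.95,[0,-0.4,0],0]]';python3 -m inch '[[0.95,[0,-0.2,0],0],[0.95,[0,-0.4,0],0]]';python3 -m inch '[[0.95,[0,-0.2,0],0],[0.95,[0,-0.4,0],0]]'
```

```text
clock: 5.35
tool_pos: [0.5493, -0.0327, 0.1046]
eef_rot: [0.694, 0.72, 0.001, 0.001]
contact_force: [1.6, 1.2, 6.7]
opening: 0.111
clock: 5.55
tool_pos: [0.5452, -0.0329, 0.1046]
eef_rot: [0.694, 0.72, 0.001, 0.001]
contact_force: [1.2, 1.1, 6.8]
opening: 0.112
clock: 5.75
tool_pos: [0.5412, -0.033, 0.1046]
eef_rot: [0.694, 0.72, 0.001, 0.001]
contact_force: [2.1, 1.0, 7.0]
opening: 0.109
```

```bash
python3 -m inch '[[0.95,[0,-1.5,0],0],[0.95,[0,-3,0],0],[0.95,[0,-4.5,0],0],[0.95,[0,-6,0],0],[0.95,[0,-7.5,0],0],[0.95,[0,-9,0],0],[0.95,[0,-10.3,0],0],[0.95,[0,-11.0,0],0],[0.95,[0,-11.3,0],0],[0.95,[0,-11.3,0],0]]';python3 -m inch '[[0.95,[0,-0.2,0],0],[0.95,[0,-0.2,0],0]]'
```

```text
clock: 6.75
tool_pos: [0.4268, -0.0374, 0.1045]
eef_rot: [0.694, 0.72, 0.0, 0.001]
contact_force: [-0.5, 0.2, 12.2]
opening: 0.112
clock: 6.95
tool_pos: [0.4257, -0.0375, 0.1045]
eef_rot: [0.694, 0.72, 0.001, 0.001]
contact_force: [0.3, 0.3, 11.2]
opening: 0.112
```

```bash
python3 - <<'E'
from h import *
snap("top","t2");snap("scene","s2")
E
```

```text
(no output)
```

View pics/s2.png

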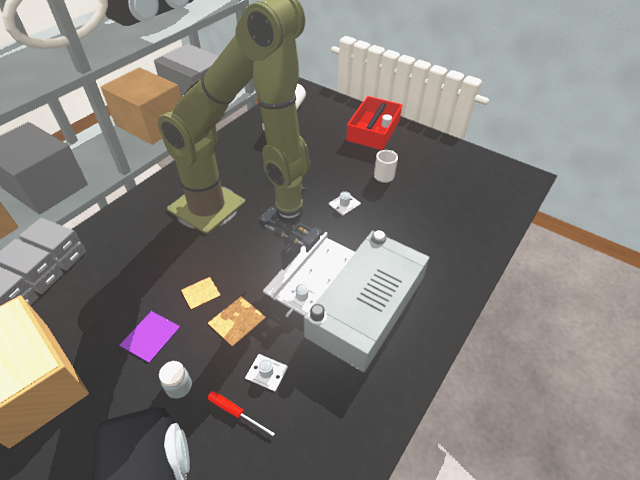

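```bash
python3 -m inch '[[0.7,[0,0,0],0],[0.7,[0,0,0],0],[0.7,[0,0,-3],0],[0.7,[0,0,-8],0],[0.7,[-1,4,-13],0],[0.2,[-2,9,-18],0],[0,[-2,9,-20],0],[0,[-2,9,-20],0]]' 
python3 - <<'E'
from h import *
snap("wrist","w3"); print(toolpose()[0])
E
```

```text
clock: 7.85
tool_pos: [0.5213, -0.055, 0.3087]
eef_rot: [0.695, 0.719, 0.004, 0.005]
contact_force: [-0.3, -0.2, 0.2]
opening: 0.551
[ 0.51813842 -0.05448568  0.30600614]
```

View pics/w3.png

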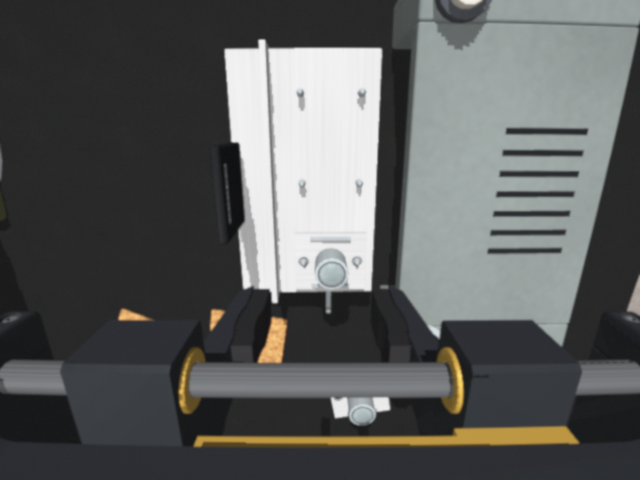

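```bash
python3 - <<'E'
from h import *
im,P=snap("wrist","w4"); np.save("P4.npy",P,allow_pickle=True)
c=im[75:295,280:390][:,:,::-1]; cv2.imwrite("pics/w4c.png",cv2.resize(c[:120],None,fx=5,fy=5,interpolation=cv2.INTER_CUBIC)); cv2.imwrite("pics/w4d.png",cv2.resize(c[140:],None,fx=6,fy=6,interpolation=cv2.INTER_CUBIC))
E
```

```text
(no output)
```

View pics/w4c.png

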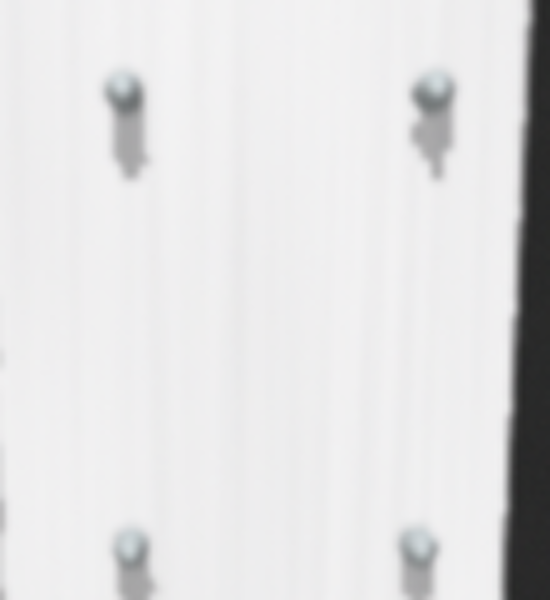

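View pics/w4d.png

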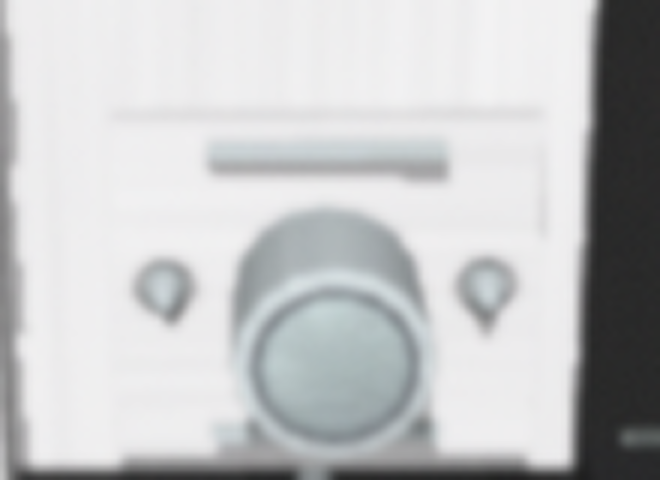

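```bash
python3 - <<'E'
from h import *
P=np.load("P4.npy",allow_pickle=True).item()
S={}
for n,a in (("st2",np.array([[124,92],[434,91]])/5+[280,75]),("st1",np.array([[130,547],[418,546]])/5+[280,75]),("st0",np.array([[163,283],[488,283]])/6+[280,215])):
    L=at("wrist",a,.040,P); d=L[1]-L[0]; S[n]=L.mean(0); print(n,L.mean(0),np.linalg.norm(d),np.degrees(np.arctan2(d[1],d[0])))
d=S["st2"]-S["st0"]; print(np.linalg.norm(d),np.degrees(np.arctan2(-d[0],d[1])), S["st2"]-S["st1"])
print("cup top",at("wrist",np.array([[334,360]])/6+[280,215],.080,P))
p,q=toolpose();print(p,q.as_matrix())
E
```

```text
st2 [0.5324384 0.0633107 0.04     ] 0.06699851835041547 2.246533091755821
st1 [ 0.53595623 -0.03508815  0.04      ] 0.06711981671108684 2.1487647865768538
st0 [ 0.53988518 -0.13249742  0.04      ] 0.06789972305753797 1.8322655526610157
0.19594967163846155 2.177965388638994 [-0.00351783  0.09839885  0.        ]
cup top [[ 0.53970722 -0.1322282   0.08      ]]
[ 0.51557005 -0.05408457  0.30389745] [[-3.55001699e-02  9.99369252e-01  9.14312152e-04]
 [ 9.99369669e-01  3.55001180e-02  7.29149648e-05]
 [ 4.04107846e-05  9.16324327e-04 -9.99999579e-01]]
```

```bash
python3 - <<'E'
from h import *
a,_=snap("scene","s3"); b,_=snap("top","t3")
cv2.imwrite("pics/s3c.png",cv2.hconcat([cv2.resize(x[:,:,::-1],(400,400),interpolation=cv2.INTER_CUBIC) for x in (a[260:330,265:335],b[190:240,370:420])]))
P=np.load("P4.npy",allow_pickle=True).item()
for z in (.032,.034,.036,.038,.043):
    q=at("wrist",np.array([[279/5+280,91.5/5+75],[274/5+280,546.5/5+75],[325.5/6+280,283/6+215]]),z,P); print(z,q[:,:2].round(4).tolist(),np.linalg.norm(q[0]-q[1]),np.linalg.norm(q[1]-q[2]))
E
```

```text
0.032 [[0.5328, 0.064], [0.5364, -0.0363], [0.5404, -0.1357]] 0.10042179207596375 0.09943270549665242
0.034 [[0.5327, 0.0638], [0.5362, -0.036], [0.5402, -0.1349]] 0.099925879096526 0.098941676923899
0.036 [[0.5326, 0.0637], [0.5361, -0.0357], [0.5401, -0.1341]] 0.09942996611708826 0.09845064835114557
0.038 [[0.5325, 0.0635], [0.536, -0.0354], [0.54, -0.1333]] 0.09893405313765052 0.09795961977839215
0.043 [[0.5323, 0.063], [0.5358, -0.0346], [0.5397, -0.1313]] 0.09769427068905616 0.09673204834650861
```

View pics/s3c.png

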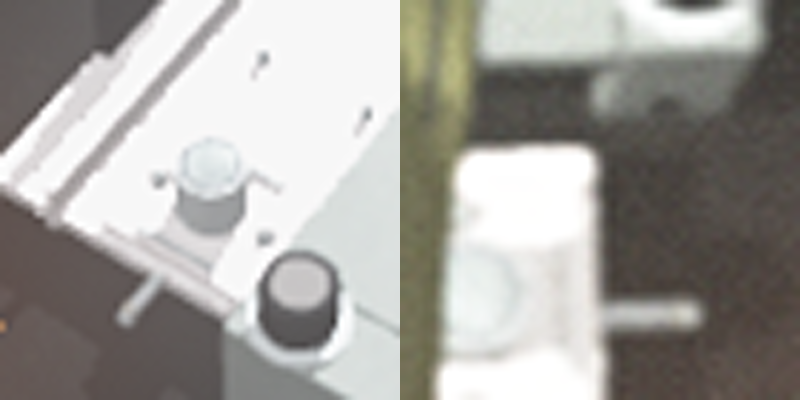

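View pics/s3.png

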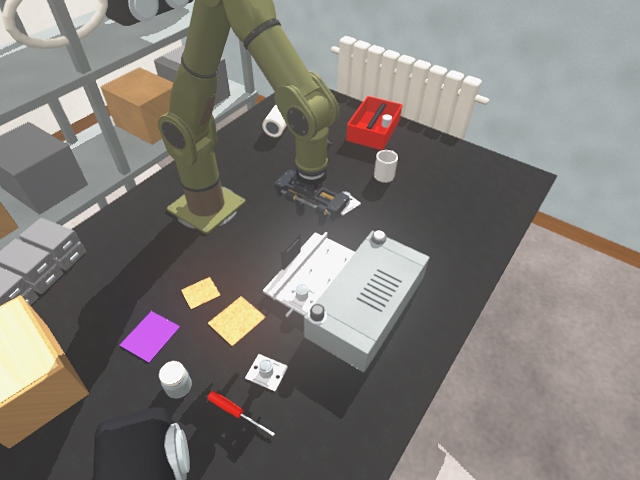

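```bash
python3 -m inch '[[0,[-4,2,4],0],[0,[-6,2.5,8],0],[0,[-6,2.5,10],0],[0,[-6,2.5,10],0],[0,[-6,2.5,10],0]]' 
python3 - <<'E'
from h import *
im,P=snap("wrist","w5"); np.save("P5.npy",P,allow_pickle=True); print(toolpose()[0])
E
```

```text
clock: 8.55
tool_pos: [0.5413, -0.1123, 0.2029]
eef_rot: [0.694, 0.72, -0.001, -0.002]
contact_force: [-0.1, 0.4, 0.5]
opening: 1.002
[ 0.54223823 -0.11218458  0.20398068]
```

View pics/w5.png

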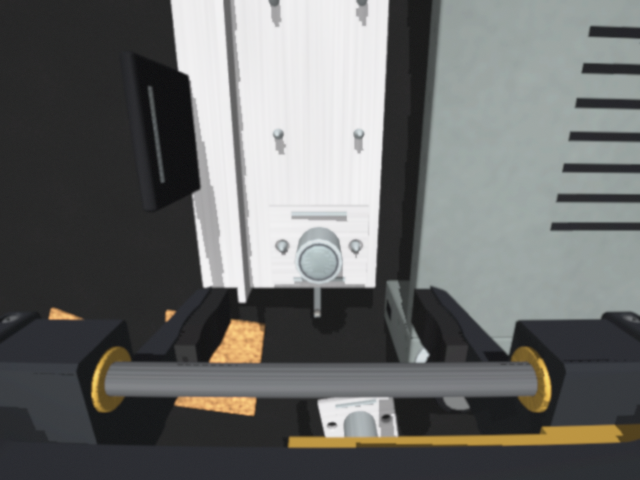

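```bash
python3 - <<'E'
from h import *
P=np.load("P5.npy",allow_pickle=True).item()
print("cup",at("wrist",[320,261.5],.077,P))
L=at("wrist",[[281.5,246],[357,245.5]],.038,P);print(L,L.mean(0))
L=at("wrist",[[278,133.5],[359.5,133.5]],.038,P);print(L,L.mean(0))
print(proj("wrist",[[.54,-.135,.03],[.54,-.135,.076]],P))
print(delta([.540,-.134,.070]))
E
```

```text
cup [[ 0.54134244 -0.13402128  0.077     ]]
[[ 0.50574669 -0.13550025  0.038     ]
 [ 0.57504225 -0.13245374  0.038     ]] [ 0.54039447 -0.13397699  0.038     ]
[[ 0.5027379  -0.03657594  0.038     ]
 [ 0.57047259 -0.03417319  0.038     ]] [ 0.53660525 -0.03537456  0.038     ]
[[318.83400315 244.00320157]
 [318.31563296 262.10935719]]
[-2.18 -0.3  13.4 ]
```

```bash
python3 -m inch '[[0,[-2.2,-0.3,3],-8.5],[0,[-2.2,-0.3,3],-90],[0,[-2.2,-0.3,3],-90],[0,[-2.2,-0.3,3],-90],[0,[-2.2,-0.3,3],-90],[0,[-2.2,-0.3,3],-90],[0,[-2.2,-0.3,3],-90],[0,[-2.2,-0.3,3],-90],[0,[-2.2,-0.3,3],-90],[0,[-2.2,-0.3,3],-90],[0,[-2.2,-0.3,3],-90],[0,[-2.2,-0.3,3],-90],[0,[-2.2,-0.3,3],-90],[0,[-2.2,-0.3,3],-90]]' 
python3 - <<'E'
from h import *
im,P=snap("wrist","w6"); np.save("P6.npy",P,allow_pickle=True); print(toolpose()[0],r.get_state()["q"]); 
print(yawto([-.037,.999]),delta([.5408,-.134,.061]))
E
```

```text
clock: 10.0
tool_pos: [0.5407, -0.135, 0.1744]
eef_rot: [-0.017, 1.0, -0.0, 0.0]
contact_force: [-1.2, 0.0, -0.1]
opening: 0.998
[ 0.54058542 -0.13499844  0.17418138] [ 0.3719788   0.72528434 -0.35396082  1.84332041  0.39492033  0.64182582
  1.38601624]
-0.11071490210160562 [-0.02  0.1  11.32]
```

View pics/w6.png

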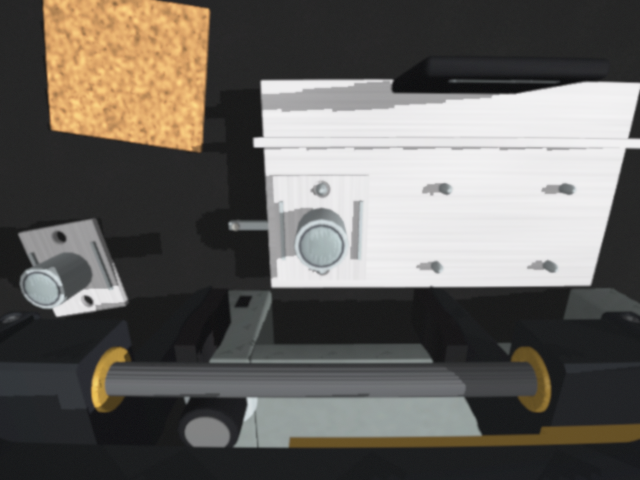

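```bash
python3 - <<'E'
from h import *
P=np.load("P6.npy",allow_pickle=True).item()
print("cup",at("wrist",[322,245],.077,P))
pc=at("wrist",[[43,10],[210,10],[200,152],[52,130]],.005,P);print(pc)
L=at("wrist",[[445,188.5],[435,266.5]],.043,P);print(L,L.mean(0))
L=at("wrist",[[568,188.5],[550,266.5]],.043,P);print(L,L.mean(0))
L=at("wrist",[[59,237],[88,300]],.006,P);print("R",L,L.mean(0))
E
python3 -m inch '[[0,[0,0.1,4],0],[0,[0,0.1,7],0],[0,[0,0.1,9.5],0],[0,[0,0.1,11],0],[0,[0,0.1,11.3],0],[0,[0,0.1,11.3],0],[0.9,[0,0.1,11.3],0],[0.9,[0,0.1,11.3],0],[0.9,[0,0.1,11.3],0],[0.9,[0,0.1,11.3],0],[0.9,[0,0.1,11.3],0]]' 30
```

```text
cup [[ 0.53859898 -0.13470621  0.077     ]]
[[ 0.37644952 -0.35893315  0.005     ]
 [ 0.37493272 -0.22667587  0.005     ]
 [ 0.48241753 -0.24144897  0.005     ]
 [ 0.46722178 -0.36853194  0.005     ]]
[[ 0.50072099 -0.04057795  0.043     ]
 [ 0.56592861 -0.03938324  0.043     ]] [ 0.5333248 -0.0399806  0.043    ]
[[0.49686619 0.0568956  0.043     ]
 [0.56280077 0.05848163 0.043     ]] [0.52983348 0.05768861 0.043     ]
R [[ 0.56356656 -0.38076431  0.006     ]
 [ 0.62895823 -0.36479081  0.006     ]] [ 0.5962624  -0.37277756  0.006     ]
clock: 11.15
tool_pos: [0.5405, -0.1342, 0.061]
eef_rot: [-0.018, 1.0, -0.0, 0.0]
contact_force: [0.3, -0.7, -0.5]
opening: 0.569
```

```bash
python3 -m inch '[[0.9,[0,0,0],0],[0.9,[0,0,0],0],[0.9,[0,0,0],0]]'; python3 -m inch '[[0.9,[0,0,-1],0],[0.9,[0,0,-2.5],0],[0.9,[0,0,-5],0],[0.9,[0,0,-8],0],[0.9,[0,0,-11],0],[0.9,[0,0,-11],0]]'
python3 - <<'E'
from h import *
im,P=snap("wrist","w7"); np.save("P7.npy",P,allow_pickle=True); print(toolpose()[0])
E
```

```text
clock: 11.45
tool_pos: [0.5404, -0.1342, 0.0608]
eef_rot: [-0.018, 1.0, -0.0, 0.0]
contact_force: [0.1, 0.3, 0.7]
opening: 0.445
clock: 12.05
tool_pos: [0.5426, -0.1343, 0.1746]
eef_rot: [-0.018, 1.0, -0.0, 0.004]
contact_force: [0.8, -0.2, -1.3]
opening: 0.446
[ 0.54137333 -0.13432947  0.17262791]
```

View pics/w7.png

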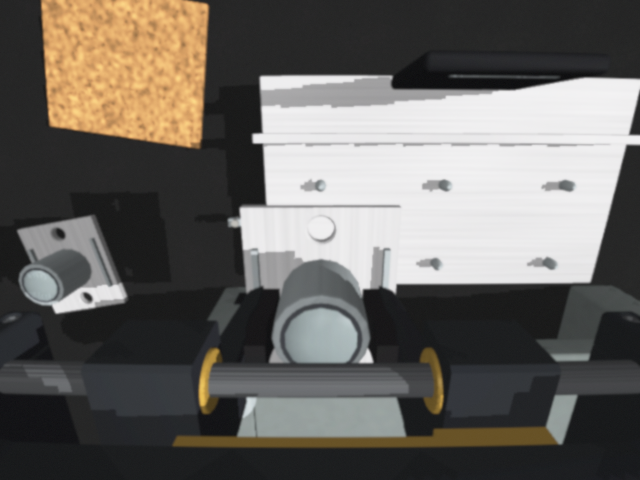

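```bash
python3 - <<'E'
from h import *
print(delta([.419,-.300,.10]),delta([.419,-.300,.0365]))
E
```

```text
[ 12.85 -16.12   7.22] [ 12.87 -16.11  13.57]
```

```bash
python3 -m inch '[[0.9,[3,-4,0],3.5],[0.9,[6,-8,0],7],[0.9,[9.5,-12,0],7],[0.9,[12.8,-16.1,2],7],[0.9,[12.8,-16.1,5],7],[0.9,[12.8,-16.1,7],7],[0.9,[12.8,-16.1,9],7],[0.9,[12.8,-16.1,9],7],[0.9,[12.8,-16.1,9],7]]'
python3 - <<'E'
from h import *
print(toolpose()[0],delta([.419,-.300,.0365]))
im,P=snap("wrist","w8");np.save("P8.npy",P,allow_pickle=True)
E
```

```text
clock: 13.0
tool_pos: [0.4177, -0.299, 0.0801]
eef_rot: [0.043, 0.999, 0.001, -0.001]
contact_force: [0.4, -0.2, -2.6]
opening: 0.442
[ 0.41766853 -0.29904788  0.08012278] [-0.15 -0.09  4.36]
```

View pics/w8.png

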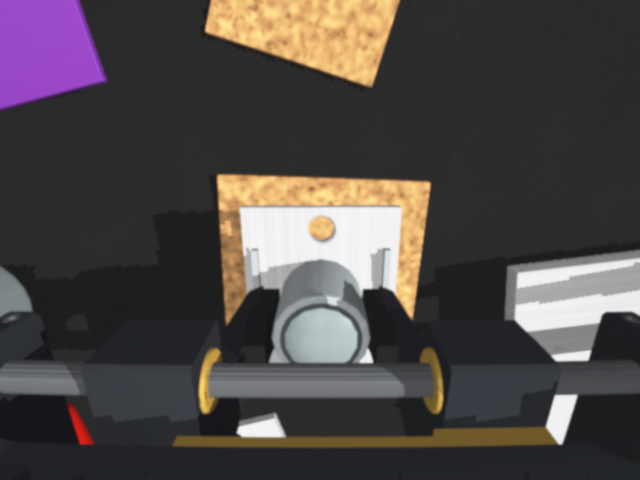

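```bash
python3 - <<'E'
from h import *
P=np.load("P8.npy",allow_pickle=True).item()
L=at("wrist",[[217,174.5],[431,181.5]],.005,P); e=L[1]-L[0];l=np.linalg.norm(e); n=np.array([e[1],-e[0],0])/l
print(L,l,n,np.degrees(np.arctan2(n[1],n[0]))); c=L.mean(0)+n*.055; print("pad c",c)
p,q=toolpose(); print(delta([.419,-.3,.0365]),delta([c[0],c[1],.0365]), yawto(e))
E
```

```text
[[ 0.35782839 -0.35683207  0.005     ]
 [ 0.37317538 -0.22858371  0.005     ]] 0.12916335929070036 [ 0.992916  -0.1188184  0.       ] -6.823913813984805
pad c [ 0.42011227 -0.2992429   0.005     ]
[-0.08 -0.06  4.43] [-0.19  0.03  4.43] 1.8971085558836194
```

```bash
python3 -m inch '[[0.9,[-0.2,0,1.5],2],[0.9,[-0.2,0,3],2],[0.9,[-0.2,0,3.8],2],[0.9,[-0.2,0,4.2],2],[0.9,[-0.2,0,4.2],2]]'; python3 -m inch '[[0.9,[0,0,0.1],0],[0.9,[0,0,0.2],0],[0.9,[0,0,0.2],0]]'
```

```text
clock: 13.55
tool_pos: [0.4202, -0.2998, 0.0388]
eef_rot: [0.061, 0.998, 0.0, -0.0]
contact_force: [0.1, 0.5, -1.5]
opening: 0.444
clock: 13.85
tool_pos: [0.4203, -0.2999, 0.037]
eef_rot: [0.061, 0.998, -0.0, 0.0]
contact_force: [-0.5, 0.9, -2.7]
opening: 0.445
```

```bash
python3 -m inch '[[0.9,[0,0,0.1],0],[0.9,[0,0,0.15],0],[0.9,[0,0,0.15],0]]'; python3 -m inch '[[0.4,[0,0,0],0],[0.3,[0,0,0],0],[0,[0,0,0],0],[0,[0,0,-1],0],[0,[0,0,-5],0],[0,[0,0,-10],0],[0,[-2,0,-14],0],[0,[-2,0,-14],0],[0,[-2,0,-14],0]]'
python3 - <<'E'
from h import *
im,P=snap("wrist","w9");np.save("P9.npy",P,allow_pickle=True); snap("top","t9"); print(toolpose()[0])
E
```

```text
clock: 14.15
tool_pos: [0.4203, -0.2999, 0.0358]
eef_rot: [0.061, 0.998, -0.0, 0.0]
contact_force: [-0.5, -0.1, 4.0]
opening: 0.446
clock: 15.05
tool_pos: [0.4404, -0.3026, 0.1764]
eef_rot: [0.061, 0.998, -0.001, 0.001]
contact_force: [0.8, -0.1, -0.1]
opening: 0.997
[ 0.4385182  -0.30198255  0.1743133 ]
```

View pics/w9.png

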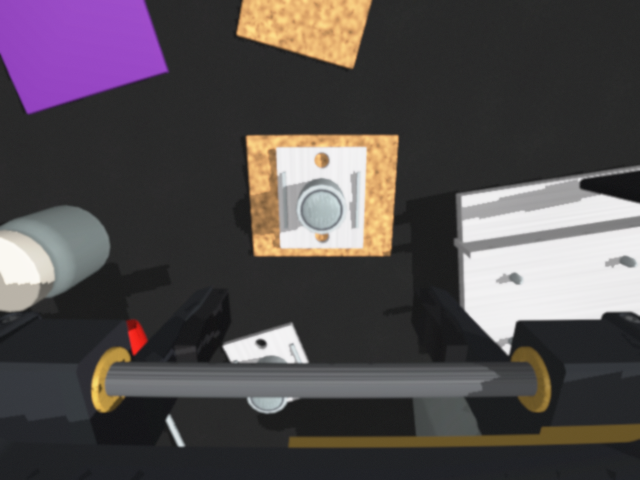

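View pics/t9.png

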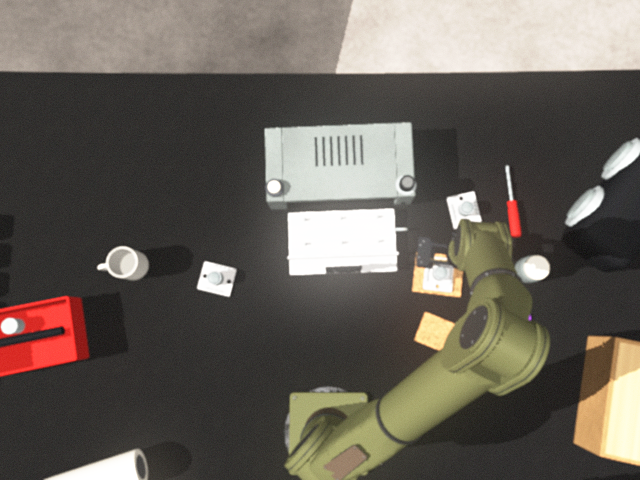

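```bash
python3 - <<'E'
from h import *
print(delta([.58,-.374,.17]),yawto([-.2045,.979]))
E
```

```text
[-14.92  -5.43   0.39] -18.769718808322892
```

```bash
python3 -m inch '[[0,[-5,-2,0.4],-6],[0,[-10,-4,0.4],-12],[0,[-14.9,-5.4,0.4],-18.8],[0,[-16.3,-5.3,0.4],-18.8],[0,[-16.3,-5.3,0.4],-18.8],[0,[-16.3,-5.3,0.4],-18.8],[0,[-16.3,-5.3,0.4],-18.8]]'
python3 - <<'E'
from h import *
im,P=snap("wrist","w10");np.save("P10.npy",P,allow_pickle=True); print(toolpose()[0],r.get_state()["q"])
E
```

```text
clock: 15.85
tool_pos: [0.5932, -0.3741, 0.1701]
eef_rot: [-0.103, 0.995, 0.001, -0.002]
contact_force: [-0.4, -0.4, -0.5]
opening: 0.998
[ 0.59347014 -0.37435061  0.1705799 ] [ 0.72401316  0.9203832  -0.48103122  1.36514873  0.46366568  0.97096613
  1.91936953]
```

View pics/w10.png

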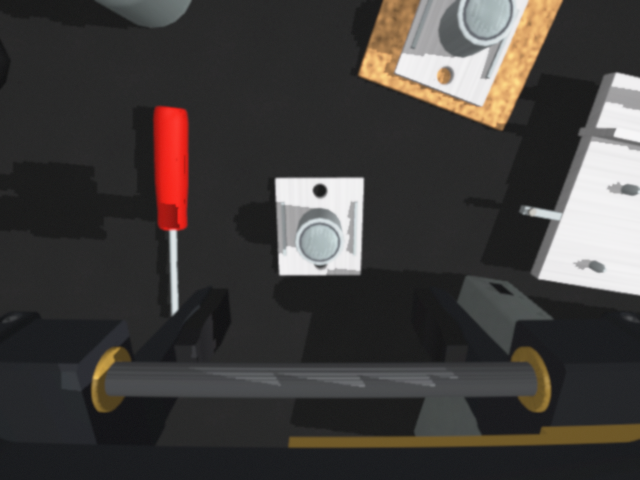

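```bash
python3 - <<'E'
from h import *
P=np.load("P10.npy",allow_pickle=True).item()
print("cup",at("wrist",[320,242],.047,P))
L=at("wrist",[[275,178],[364,178],[361,275],[278,276]],.006,P); print(L,L.mean(0),np.linalg.norm(L[1]-L[0]),np.linalg.norm(L[3]-L[0]))
a=(L[2]+L[3]-L[0]-L[1]);a/=np.linalg.norm(a); h=at("wrist",[320,190],.006,P)[0]; print("hole",h,h+a*.034,np.degrees(np.arctan2(a[1],a[0])))
p,q=toolpose(); print(p, delta([.594,-.3742,.031]))
E
```

```text
cup [[ 0.59692519 -0.37434718  0.047     ]]
[[ 0.56122611 -0.4214132   0.006     ]
 [ 0.54553406 -0.34637543  0.006     ]
 [ 0.63420659 -0.32711986  0.006     ]
 [ 0.6512005  -0.40350182  0.006     ]] [ 0.59804181 -0.37460258  0.006     ] 0.07666099090343907 0.0917398924817119
hole [ 0.56347788 -0.38135162  0.006     ] [ 0.59676511 -0.37442631  0.006     ] 11.752565689691528
[ 0.59347014 -0.37435061  0.1705799 ] [-1.000e-01 -1.000e-02  1.396e+01]
```

```bash
python3 -m inch '[[0,[-0.2,0,5],0],[0,[-0.2,0,9],0],[0,[-0.2,0,12],0],[0,[-0.2,0,13.5],0],[0,[-0.2,0,14],0],[0,[-0.2,0,14],0]]'; python3 -m inch '[[0.9,[0,0,0],0],[0.9,[0,0,0],0],[0.9,[0,0,0],0],[0.9,[0,0,0],0],[0.9,[0,0,0],0],[0.9,[0,0,0],0],[0.9,[0,0,0],0],[0.9,[0,0,0],0]]' 30
```

```text
clock: 16.5
tool_pos: [0.5975, -0.3743, 0.0318]
eef_rot: [-0.103, 0.995, -0.0, 0.0]
contact_force: [0.3, -0.4, 0.3]
opening: 1.003
clock: 17.3
tool_pos: [0.5974, -0.3741, 0.0312]
eef_rot: [-0.103, 0.995, 0.0, 0.0]
contact_force: [1.0, -0.4, 0.4]
opening: 0.446
```

```bash
python3 -m inch '[[0.9,[0,0,-1],0],[0.9,[0,0,-4],0],[0.9,[0,0,-8],0],[0.9,[0,0,-12],0],[0.9,[0,0,-14],0],[0.9,[0,0,-14],0],[0.9,[0,0,-14],0],[0.9,[0,0,-14],0]]'
python3 - <<'E'
from h import *
im,P=snap("wrist","w11");np.save("P11.npy",P,allow_pickle=True); print(toolpose()[0],delta([.5404,-.1342,.12]),yawto([-.0377,.9993]))
a=cv2.imread("pics/w7.png")[195:300,230:410];b=im[195:300,230:410,::-1]
cv2.imwrite("pics/w11c.png",cv2.vconcat([cv2.resize(x,None,fx=2.8,fy=2.8,interpolation=cv2.INTER_CUBIC) for x in(a,b)]))
E
```

```text
clock: 18.1
tool_pos: [0.5959, -0.3737, 0.169]
eef_rot: [-0.103, 0.995, 0.001, -0.002]
contact_force: [0.5, -0.9, -3.5]
opening: 0.445
[ 0.59600367 -0.37368664  0.16887327] [ 0.5  24.57  4.95] 9.70453858253471
```

View pics/w11c.png

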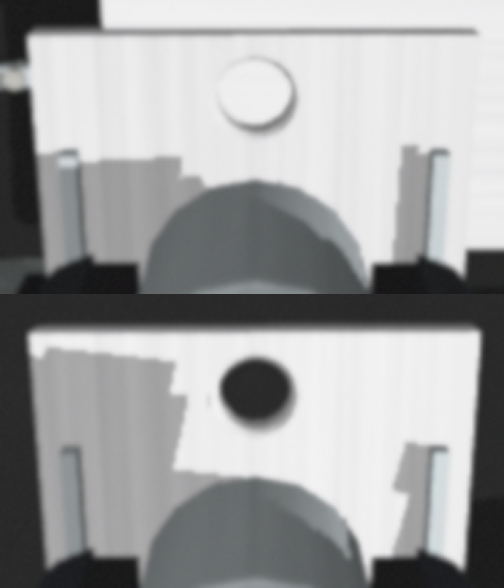

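```bash
python3 - <<'E'
from h import *
print(delta([.53,-.30,.175]),delta([.5398,-.1342,.12]))
E
python3 -m inch '[[0.9,[3,2,-0.5],3],[0.9,[5,6,-0.5],7],[0.9,[4,11,-0.5],9.7],[0.9,[2.5,16,-0.5],9.7],[0.9,[1,21,-0.5],9.7],[0.9,[0.5,24.6,-0.5],9.7],[0.9,[0.5,24.6,3],9.7],[0.9,[0.5,24.6,5],9.7],[0.9,[0.5,24.6,5],9.7],[0.9,[0.5,24.6,5],9.7],[0.9,[0.5,24.6,5],9.7]]'
python3 - <<'E'
from h import *
im,P=snap("wrist","w12");np.save("P12.npy",P,allow_pickle=True); print(toolpose()[0],delta([.5398,-.1342,.08]),yawto([-.0377,.9993]))
E
```

```text
[ 4.95  8.57 -0.57] [ 0.56 24.58  4.95]
clock: 19.25
tool_pos: [0.5426, -0.1347, 0.1218]
eef_rot: [-0.018, 1.0, 0.0, 0.001]
contact_force: [-0.9, 0.1, -2.8]
opening: 0.445
[ 0.54274696 -0.13479419  0.12208488] [0.3  0.07 4.21] -0.05956237123338326
```

View pics/w12.png

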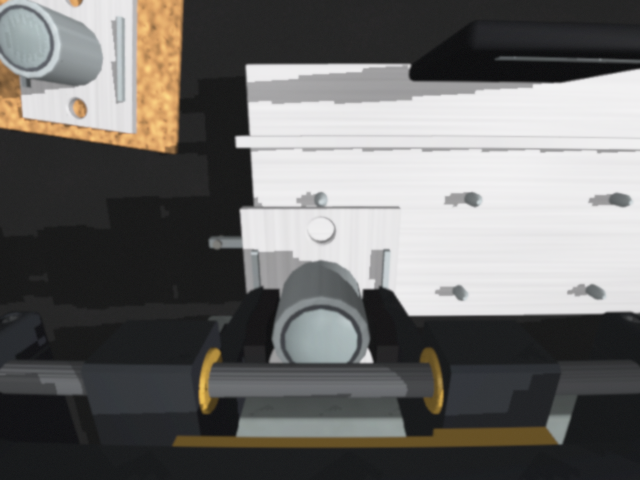

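```bash
python3 - <<'E'
from h import *
P=np.load("P12.npy",allow_pickle=True).item()
a=at("wrist",[320.5,199],.041,P)[0]; print(a, a+np.array([.034,.0013,0]))
# pin at z=.036 seen from TCP; hole: 
p,q=toolpose(); d=at("wrist",[321,229],p[2]-.031+.006,P)[0]; print("hole",d, d-p)
print(at("wrist",[474,199],.041,P)[0]+[.034,.0013,0],at("wrist",[620,199.5],.041,P)[0]+[.034,.0013,0])
E
python3 -m inch '[[0.9,[0.3,0.05,2],0],[0.9,[0.3,0.05,3.5],0],[0.9,[0.3,0.05,4.2],0],[0.9,[0.3,0.05,4.2],0],[0.9,[0.3,0.05,4.2],0]]'
python3 - <<'E'
from h import *
im,P=snap("wrist","w13");np.save("P13.npy",P,allow_pickle=True); print(toolpose()[0])
E
```

```text
[ 0.50441289 -0.13676622  0.041     ] [ 0.53841289 -0.13546622  0.041     ]
hole [ 0.50771592 -0.1363714   0.09708488] [-0.03503105 -0.00157721 -0.025     ]
[ 0.53474257 -0.03836916  0.041     ] [0.5311133  0.05746757 0.041     ]
clock: 19.8
tool_pos: [0.5396, -0.1342, 0.0799]
eef_rot: [-0.019, 1.0, -0.0, 0.001]
contact_force: [-0.3, 0.1, -2.0]
opening: 0.445
[ 0.5396891  -0.13415504  0.08004654]
```

View pics/w13.png

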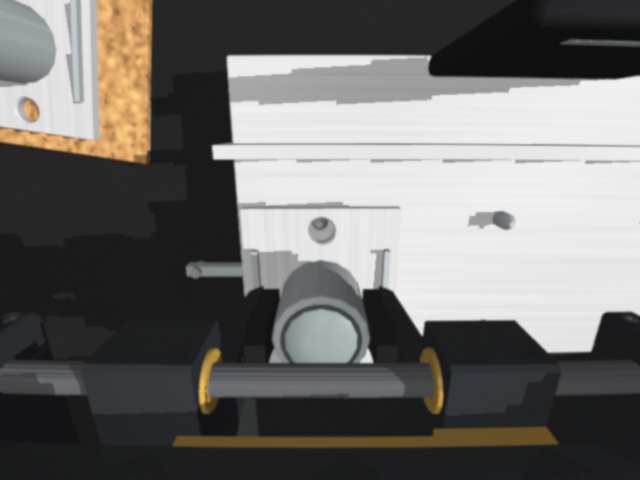

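```bash
python3 -m inch '[[0.9,[0,0,0.4],0],[0.9,[0,0,0.8],0],[0.9,[0,0,1.1],0],[0.9,[0,0,1.1],0]]';python3 -m inch '[[0.9,[0,0,0.3],0],[0.9,[0,0,0.5],0],[0.9,[0,0,0.7],0],[0.9,[0,0,0.7],0]]'
```

```text
clock: 20.25
tool_pos: [0.5387, -0.134, 0.0677]
eef_rot: [-0.019, 1.0, 0.0, -0.0]
contact_force: [0.2, 0.1, -2.8]
opening: 0.446
clock: 20.65
tool_pos: [0.5391, -0.134, 0.0612]
eef_rot: [-0.019, 1.0, 0.0, 0.0]
contact_force: [-0.2, 0.7, -2.6]
opening: 0.448
```

```bash
python3 -m inch '[[0.9,[0,0,0.1],0],[0.9,[0,0,0.15],0],[0.9,[0,0,0.15],0]]'
python3 - <<'E'
from h import *
im,P=snap("wrist","w14"); print(toolpose()[0])
E
```

```text
clock: 20.95
tool_pos: [0.54, -0.134, 0.061]
eef_rot: [-0.019, 1.0, -0.0, 0.001]
contact_force: [-2.2, 0.5, 9.1]
opening: 0.447
[ 0.5399459  -0.13396554  0.061023  ]
```

View pics/w14.png

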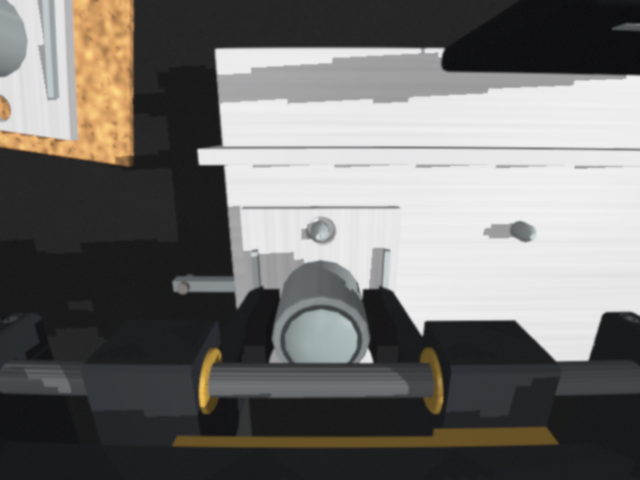

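```bash
python3 -m inch '[[0.4,[0,0,0],0],[0.3,[0,0,0],0],[0,[0,0,0],0],[0,[0,0,0],0],[0,[0,0,-1],0],[0,[0,0,-5],0],[0,[0,0,-10],0],[0,[0,0,-11.3],0],[0,[0,0,-11.3],0],[0,[0,0,-11.3],0]]'
python3 - <<'E'
from h import *
im,P=snap("wrist","w15");np.save("P15.npy",P,allow_pickle=True); t,_=snap("top","t15"); print(toolpose()[0])
for d in viewer.outline_of("top","plate0_mid")[:4]: print(d["p"],d["bbox"])
cv2.imwrite("pics/t15c.png",cv2.resize(t[245:315,180:280,::-1],None,fx=7,fy=7,interpolation=cv2.INTER_CUBIC))
E
```

```text
clock: 22.0
tool_pos: [0.5383, -0.1343, 0.1721]
eef_rot: [-0.019, 1.0, -0.0, -0.001]
contact_force: [-0.5, 0.4, 0.4]
opening: 1.003
[ 0.53775126 -0.13402915  0.17108803]
0.8 [195.8, 262.7, 43.2, 31.9]
```

View pics/w15.png

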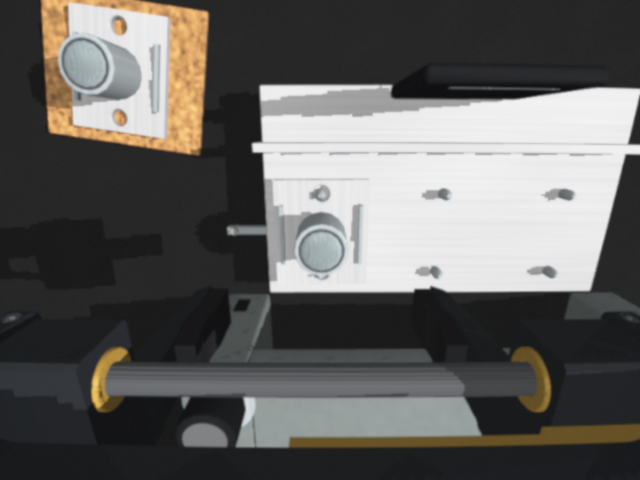

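View pics/t15c.png

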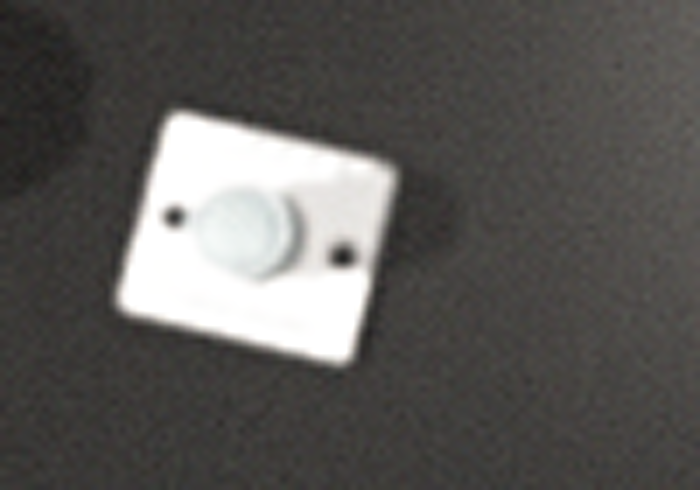

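```bash
python3 - <<'E'
from h import *
print(delta([.403,.307,.17]),yawto([-.974,.225]))
E
```

```text
[11.81 44.57  0.17] -74.8339763686461
```

```bash
python3 -m inch '[[0,[2,5,-2],-8],[0,[4,10,-2],-16],[0,[6,15,-2],-24],[0,[8,20,-2],-32],[0,[9,25,-2],-40],[0,[10,30,-2],-48],[0,[11,35,-2],-56],[0,[11.8,40,-1],-64],[0,[11.8,44.6,0],-72],[0,[11.8,44.6,0],-74.8],[0,[11.8,44.6,0],-74.8],[0,[11.8,44.6,0],-74.8],[0,[11.8,44.6,0],-74.8],[0,[11.8,44.6,0],-74.8],[0,[11.8,44.6,0],-74.8]]'
python3 - <<'E'
from h import *
im,P=snap("wrist","w16");np.save("P16.npy",P,allow_pickle=True); print(toolpose()[0],r.get_state()["q"])
E
```

```text
clock: 23.65
tool_pos: [0.4049, 0.3059, 0.1729]
eef_rot: [-0.621, 0.784, -0.0, -0.0]
contact_force: [0.1, -0.1, -0.3]
opening: 1.0
[0.40481069 0.30621581 0.17291111] [-0.34008539  0.73404197 -0.66017812  1.97970273  0.71815302  0.67536745
  1.45043617]
```

View pics/w16.png

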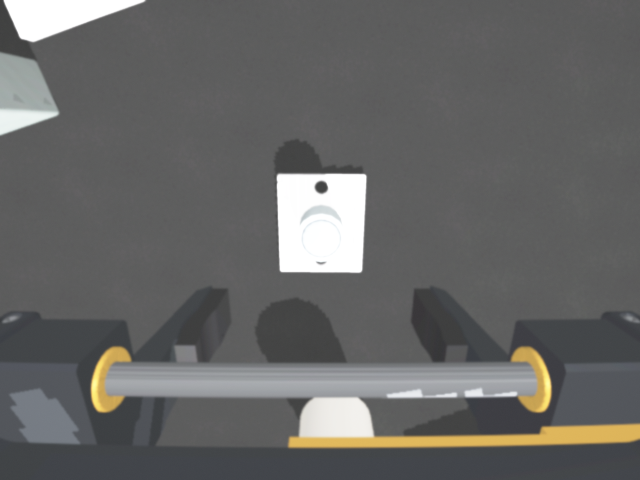

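```bash
python3 - <<'E'
from h import *
P=np.load("P16.npy",allow_pickle=True).item()
p,q=toolpose()
P0=np.load("P10.npy",allow_pickle=True).item()
h=at("wrist",[321.2,187.5],.006,P)[0]; print(h, "tool frame cm",q.inv().apply(h-p)*100)
L=at("wrist",[[277.5,174],[366,174],[362.5,272],[280,272]],.006,P); print(L.mean(0), q.inv().apply(L.mean(0)-p)*100)
a=(L[2]+L[3]-L[0]-L[1]);a/=np.linalg.norm(a); print(h+a*.034, np.degrees(np.arctan2(a[1],a[0])), yawto([a[1],-a[0]]))
c=at("wrist",[321,239],.047,P)[0]; print("cup",c,q.inv().apply(c-p)*100)
E
```

```text
[0.39758261 0.27421367 0.006     ] tool frame cm [ 3.27547303e+00 -1.56371968e-02  1.66921549e+01]
[0.40514765 0.30763384 0.006     ] [-1.51011559e-01  8.31240764e-03  1.66910621e+01]
[0.4054976  0.30727956 0.006     ] 76.53839135640148 0.30651585385484736
cup [0.40560711 0.30747264 0.047     ] [-0.14447944 -0.04227072 12.59109025]
```

```bash
python3 -m inch '[[0,[-0.15,0,5],0],[0,[-0.15,0,9],0],[0,[-0.15,0,12],0],[0,[-0.15,0,13.6],0],[0,[-0.15,0,14.1],0],[0,[-0.15,0,14.1],0]]'; python3 -m inch '[[0.9,[0,0,0],0],[0.9,[0,0,0],0],[0.9,[0,0,0],0],[0.9,[0,0,0],0],[0.9,[0,0,0],0],[0.9,[0,0,0],0],[0.9,[0,0,0],0],[0.9,[0,0,0],0]]' 30
```

```text
clock: 24.3
tool_pos: [0.4046, 0.3085, 0.0316]
eef_rot: [-0.622, 0.783, -0.0, -0.0]
contact_force: [-0.5, -0.4, -0.8]
opening: 1.0
clock: 25.1
tool_pos: [0.4048, 0.3087, 0.0318]
eef_rot: [-0.622, 0.783, -0.0, 0.0]
contact_force: [-0.2, 0.1, 2.1]
opening: 0.447
```

```bash
python3 -m inch '[[0.9,[0,0,-1],0],[0.9,[0,0,-4],0],[0.9,[0,0,-8],0],[0.9,[0,0,-12],0],[0.9,[0,0,-15],0],[0.9,[0,0,-15],0],[0.9,[0,0,-15],0],[0.9,[0,0,-15],0]]'
python3 - <<'E'
from h import *
im,P=snap("wrist","w17"); print(toolpose()[0],delta([.536,-.034,.17]),yawto([-.0377,.9993]))
a=cv2.imread("pics/w7.png")[195:300,230:410];b=im[195:300,230:410,::-1]
cv2.imwrite("pics/w17c.png",cv2.vconcat([cv2.resize(x,None,fx=2.8,fy=2.8,interpolation=cv2.INTER_CUBIC) for x in(a,b)]))
E
```

```text
clock: 25.9
tool_pos: [0.4041, 0.3076, 0.1807]
eef_rot: [-0.622, 0.783, -0.0, -0.001]
contact_force: [-0.0, 0.3, -2.0]
opening: 0.446
[0.40402788 0.30772413 0.18044168] [ 30.31 -20.57   1.09] 74.79569555395702
```

View pics/w17c.png

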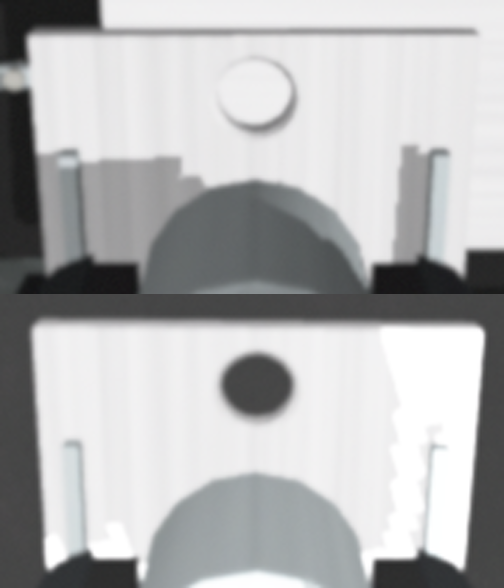

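```bash
python3 -m inch '[[0.9,[4,-2.7,0],8],[0.9,[8,-5.4,0],16],[0.9,[12,-8.1,0],24],[0.9,[16,-10.8,0],32],[0.9,[20,-13.5,0],40],[0.9,[23.5,-16,0],48],[0.9,[27,-18.3,0],56],[0.9,[29,-19.7,0],64],[0.9,[30.3,-20.6,0],72],[0.9,[30.3,-20.6,2],74.8],[0.9,[30.3,-20.6,5.5],74.8],[0.9,[30.3,-20.6,5.5],74.8],[0.9,[30.3,-20.6,5.5],74.8],[0.9,[30.3,-20.6,5.5],74.8]]'
python3 - <<'E'
from h import *
im,P=snap("wrist","w18");np.save("P18.npy",P,allow_pickle=True); print(toolpose()[0],delta([.5362,-.0342,.08]),yawto([-.0377,.9993]))
E
```

```text
clock: 27.35
tool_pos: [0.5374, -0.0325, 0.1274]
eef_rot: [-0.019, 1.0, 0.0, 0.0]
contact_force: [0.3, 0.4, -0.5]
opening: 0.444
[ 0.53764352 -0.03267628  0.12776913] [ 0.16 -0.15  4.78] 0.013365361956957145
```

View pics/w18.png

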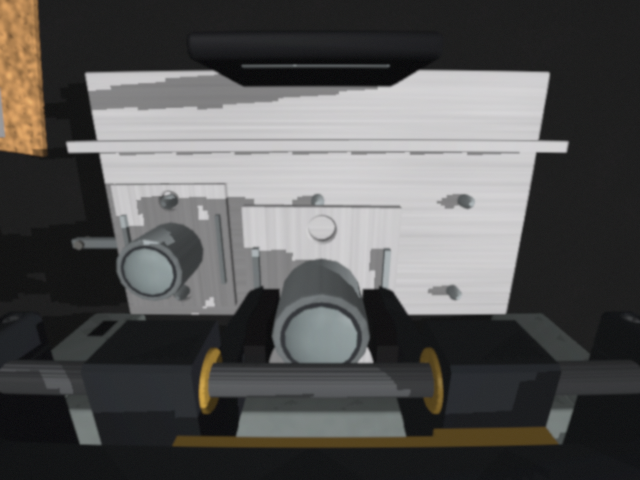

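```bash
python3 -m inch '[[0.9,[0.15,-0.15,2],0],[0.9,[0.15,-0.15,4],0],[0.9,[0.15,-0.15,4.8],0],[0.9,[0.15,-0.15,4.8],0],[0.9,[0.15,-0.15,4.8],0]]'
python3 - <<'E'
from h import *
im,P=snap("wrist","w19");np.save("P19.npy",P,allow_pickle=True); print(toolpose()[0])
E
```

```text
clock: 27.9
tool_pos: [0.5361, -0.0344, 0.0796]
eef_rot: [-0.019, 1.0, 0.0, 0.001]
contact_force: [-0.8, 0.5, -1.8]
opening: 0.44
[ 0.53623357 -0.03441194  0.07971025]
```

View pics/w19.png

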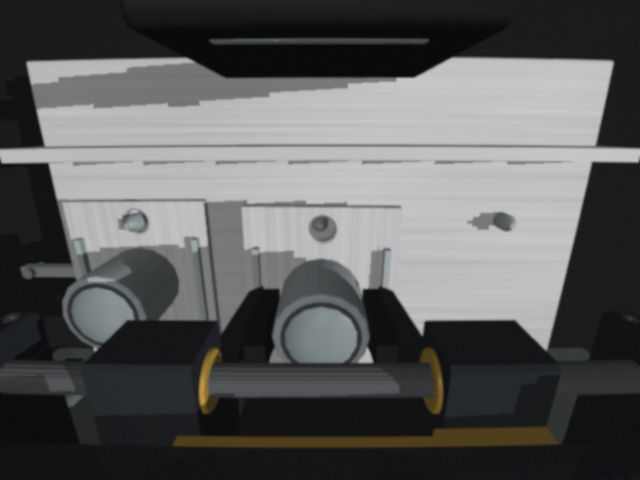

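The pin shows centred in the hole at (321,226), so I'll lower the plate.

```bash
python3 -m inch '[[0.9,[0,0,0.4],0],[0.9,[0,0,0.8],0],[0.9,[0,0,1.1],0],[0.9,[0,0,1.1],0]]';python3 -m inch '[[0.9,[0,0,0.2],0],[0.9,[0,0,0.4],0],[0.9,[0,0,0.6],0],[0.9,[0,0,0.6],0]]'
```

```text
clock: 28.35
tool_pos: [0.5353, -0.0345, 0.0673]
eef_rot: [-0.019, 1.0, 0.0, -0.0]
contact_force: [0.7, -0.0, -2.7]
opening: 0.447
clock: 28.75
tool_pos: [0.5357, -0.0346, 0.0618]
eef_rot: [-0.019, 1.0, -0.0, 0.0]
contact_force: [-0.1, 0.1, 0.7]
opening: 0.446
```

```bash
python3 -m inch '[[0.9,[0,0,0.1],0],[0.9,[0,0,0.1],0]]'; python3 -m inch '[[0.4,[0,0,0],0],[0.3,[0,0,0],0],[0,[0,0,0],0],[0,[0,0,0],0],[0,[0,0,-1],0],[0,[0,0,-5],0],[0,[0,0,-10],0],[0,[0,0,-12],0],[0,[2,0,-12],0],[0,[2,0,-12],0],[0,[2,0,-12],0]]'
python3 - <<'E'
from h import *
im,P=snap("wrist","w20");np.save("P20.npy",P,allow_pickle=True); print(toolpose()[0])
im,P=snap("scene","s20")
cv2.imwrite("pics/s20c.png",cv2.resize(im[220:350,250:400,::-1],None,fx=4.5,fy=4.5,interpolation=cv2.INTER_CUBIC))
E
```

```text
clock: 28.95
tool_pos: [0.5363, -0.0345, 0.0617]
eef_rot: [-0.019, 1.0, -0.0, 0.001]
contact_force: [-0.8, 0.1, 8.5]
opening: 0.448
clock: 30.05
tool_pos: [0.5155, -0.0355, 0.1809]
eef_rot: [-0.019, 1.0, -0.0, -0.0]
contact_force: [0.4, -0.5, -0.5]
opening: 0.999
[ 0.51596807 -0.03533205  0.1806493 ]
```

View pics/w20.png

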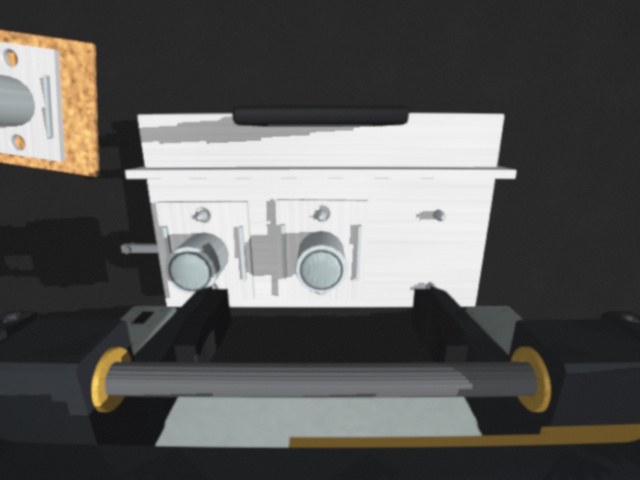

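View pics/s20.png

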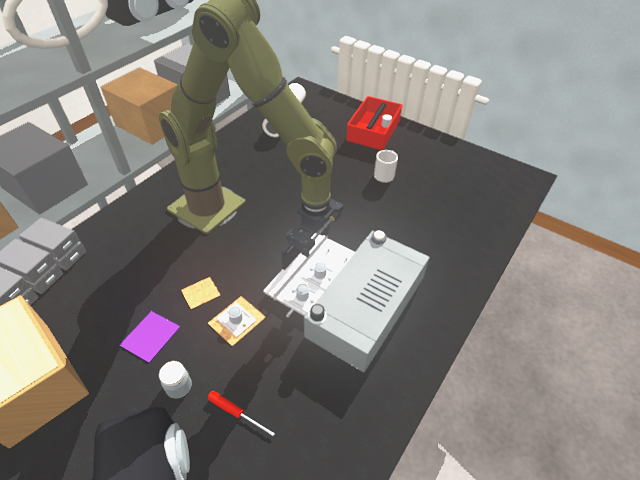

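View pics/s20c.png

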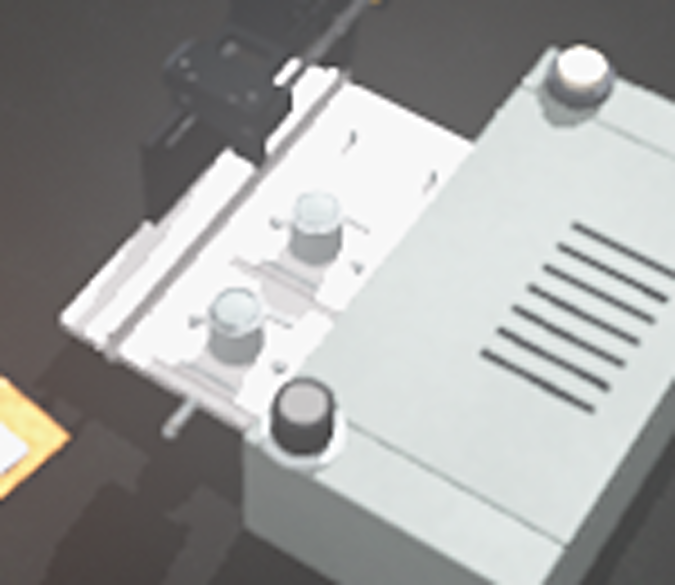

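```bash
python3 - <<'E'
from h import *
P=np.load("P20.npy",allow_pickle=True).item()
print(at("wrist",[[236,108],[405,108],[405,122],[236,122]],.12,P))
print(delta([.4257,-.036,.17]),yawto([.9993,.0377]))
E
```

```text
[[ 0.42610605 -0.08416428  0.12      ]
 [ 0.4228174   0.00519356  0.12      ]
 [ 0.4298451   0.00595405  0.12      ]
 [ 0.43317232 -0.08440754  0.12      ]]
[9.04 0.26 1.04] 89.9915068649035
```

```bash
python3 -m inch '[[0,[2,0.3,-1],8.5],[0,[4,0.3,-1],17],[0,[6,0.3,-1],25],[0,[8,0.3,-1],34],[0.3,[9,0.3,-1],42],[0.7,[9,0.3,0],51],[0.7,[9,0.3,0],59],[0.7,[9,0.3,0],68],[0.7,[9,0.3,0],76],[0.7,[9,0.3,1],85],[0.7,[9,0.3,1],90],[0.7,[9,0.3,1],90],[0.7,[9,0.3,1],90],[0.7,[9,0.3,1],90],[0.7,[9,0.3,1],90]]'
python3 - <<'E'
from h import *
im,P=snap("wrist","w21"); print(toolpose()[0],delta([.4265,-.036,.103]),yawto([.9993,.0377]),r.get_state()["q"])
E
```

```text
clock: 31.65
tool_pos: [0.4256, -0.0356, 0.1707]
eef_rot: [0.693, 0.721, 0.0, 0.0]
contact_force: [-0.3, -0.5, -0.7]
opening: 0.298
[ 0.42556104 -0.0356961   0.17075554] [-0.04  0.09  6.78] 0.03121835882711821 [-0.05373415  0.60403744  0.04607     2.23038517 -0.08698564  0.30852432
  0.1053372 ]
```

View pics/w21.png

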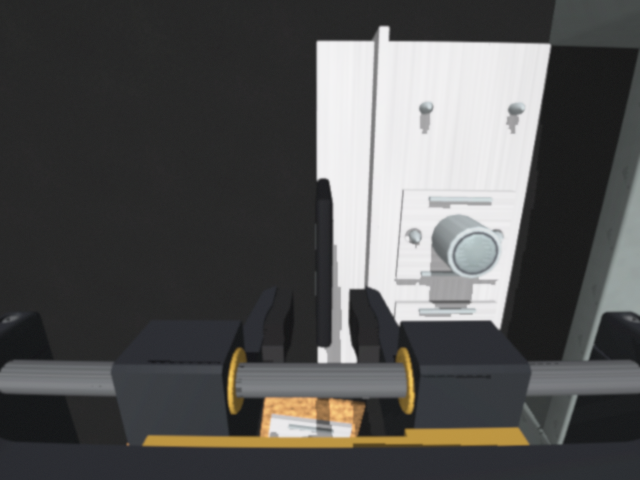

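```bash
python3 -m inch '[[0.7,[0,0.1,3],0],[0.7,[0,0.1,5],0],[0.7,[0,0.1,6.5],0],[0.7,[0,0.1,6.5],0],[0.95,[0,0.1,6.5],0],[0.95,[0,0.1,6.5],0],[0.95,[0,0.1,6.5],0],[0.95,[0,0.1,6.5],0],[0.95,[0,0.1,6.5],0]]' 30; python3 -m inch '[[0.95,[0,0.5,0],0],[0.95,[0,1,0],0],[0.95,[0,1,0],0]]'
```

```text
clock: 32.6
tool_pos: [0.4271, -0.0357, 0.1065]
eef_rot: [0.694, 0.72, 0.001, 0.001]
contact_force: [0.6, 0.3, 6.3]
opening: 0.112
clock: 32.9
tool_pos: [0.4374, -0.0353, 0.1065]
eef_rot: [0.694, 0.72, 0.001, 0.001]
contact_force: [-0.3, -0.0, 7.1]
opening: 0.111
```

```bash
python3 -m inch '[[0.95,[0,1,0],0],[0.95,[0,2.2,0],0],[0.95,[0,3.5,0],0],[0.95,[0,4.8,0],0],[0.95,[0,6.1,0],0],[0.95,[0,7.4,0],0],[0.95,[0,8.7,0],0],[0.95,[0,10,0],0],[0.95,[0,10.8,0],0],[0.95,[0,11.3,0],0],[0.95,[0,11.3,0],0]]'; python3 -m inch '[[0.95,[0,0.3,0],0],[0.95,[0,0.6,0],0],[0.95,[0,0.6,0],0]]';  python3 -m inch '[[0.95,[0,0.2,0],0],[0.95,[0,0.4,0],0],[0.95,[0,0.4,0],0]]'
```

```text
clock: 34.0
tool_pos: [0.5508, -0.0309, 0.1065]
eef_rot: [0.694, 0.72, 0.001, 0.001]
contact_force: [1.7, -0.3, 3.9]
opening: 0.107
clock: 34.3
tool_pos: [0.5558, -0.0308, 0.1065]
eef_rot: [0.694, 0.72, 0.0, 0.0]
contact_force: [-0.7, 0.1, 6.3]
opening: 0.111
clock: 34.6
tool_pos: [0.5595, -0.0306, 0.1065]
eef_rot: [0.694, 0.72, 0.0, 0.0]
contact_force: [-1.1, -0.0, 7.2]
opening: 0.112
```

```bash
python3 -m inch '[[0.95,[0,0.2,0],0],[0.95,[0,0.3,0],0],[0.95,[0,0.3,0],0]]';python3 -m inch '[[0.95,[0,0.2,0],0],[0.95,[0,0.2,0],0]]'
```

```text
clock: 34.9
tool_pos: [0.5621, -0.0305, 0.1065]
eef_rot: [0.694, 0.72, 0.0, -0.0]
contact_force: [-1.2, 0.6, 7.7]
opening: 0.11
clock: 35.1
tool_pos: [0.5622, -0.0305, 0.1065]
eef_rot: [0.694, 0.72, -0.001, -0.002]
contact_force: [-5.4, 0.6, 10.9]
opening: 0.113
```

```bash
python3 -m inch '[[0.95,[0,0.2,0],0],[0.95,[0,0.2,0],0],[0.95,[0,0.2,0],0]]'; python3 -m inch '[[0.95,[0,-0.3,0],0],[0.7,[0,-0.3,0],0],[0.7,[0,-0.3,0],0],[0.7,[0,-0.3,0],0]]'; python3 - <<'E'
from h import *
im,P=snap("wrist","w22"); print(toolpose()[0])
E
```

```text
clock: 35.4
tool_pos: [0.5622, -0.0305, 0.1065]
eef_rot: [0.694, 0.72, -0.003, -0.003]
contact_force: [-9.5, -0.3, 15.5]
opening: 0.11
clock: 35.8
tool_pos: [0.5633, -0.0305, 0.1055]
eef_rot: [0.694, 0.72, -0.0, -0.0]
contact_force: [0.6, -0.0, 0.1]
opening: 0.303
[ 0.5633017  -0.0304804   0.10547278]
```

View pics/w22.png

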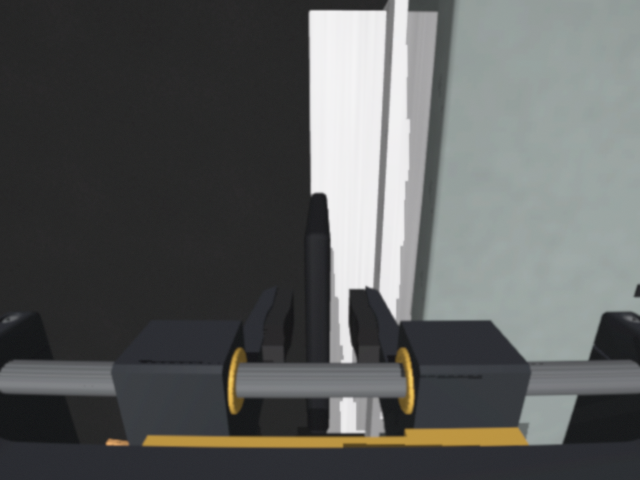

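```bash
python3 -m inch '[[0.7,[0,0,-2],0],[0.7,[0,0,-6],0],[0.95,[0,0,-10],0],[0.95,[0,0,-12],0],[0.95,[0,0,-12],0]]'; python3 - <<'E'
from h import *
print(toolpose()[0],delta([.634,.142,.22]))
E
```

```text
clock: 36.35
tool_pos: [0.5653, -0.0307, 0.2286]
eef_rot: [0.694, 0.72, 0.002, 0.002]
contact_force: [0.5, 0.6, -0.7]
opening: 0.061
[ 0.56532124 -0.03067985  0.228632  ] [17.    7.5   0.91]
```

```bash
python3 -m inch '[[1,[4,2,0],0],[1,[8,4,0],0],[1,[12,6,0],0],[1,[15,7.5,0],0],[1,[17,7.5,0],0],[1,[17,7.5,1],0],[1,[17,7.5,1],0],[1,[17,7.5,1],0]]'; python3 - <<'E'
from h import *
im,P=snap("wrist","w23"); np.save("P23.npy",P,allow_pickle=True);print(toolpose()[0],delta([.634,.142,.155]))
snap("scene","s23");snap("top","t23")
E
```

```text
clock: 37.15
tool_pos: [0.6313, 0.1393, 0.2146]
eef_rot: [0.695, 0.719, -0.002, 0.0]
contact_force: [0.7, -0.2, 0.4]
opening: 0.009
[0.63168945 0.13944312 0.21514846] [0.26 0.25 6.01]
```

View pics/w23.png

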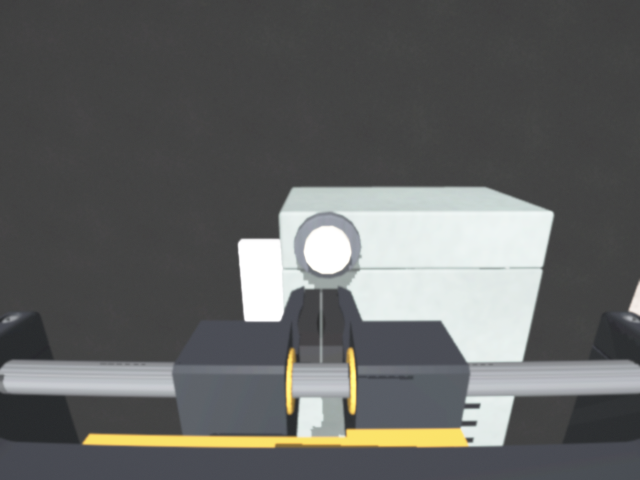

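View pics/s23.png

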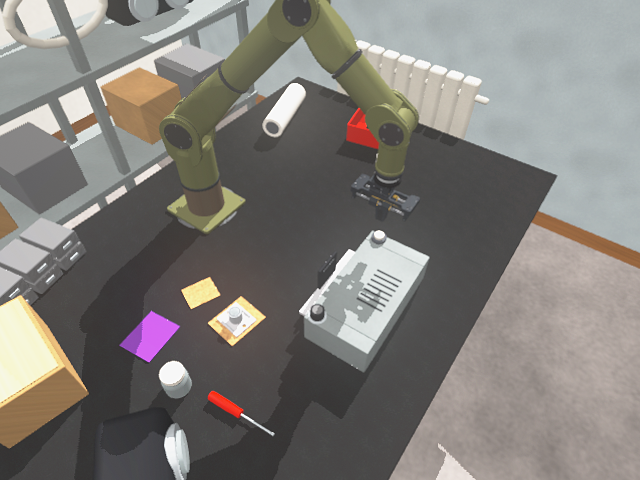

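```bash
python3 - <<'E'
from h import *
P=np.load("P23.npy",allow_pickle=True).item()
for z in (.122,.128):
  b=at("wrist",[[327.5,249],[304,249],[351,249]],z,P); print(z,b[0],np.linalg.norm(b[1]-b[2]),delta([b[0][0],b[0][1],.15]))
E
```

```text
0.122 [0.63608592 0.13998648 0.122     ] 0.03272063285895219 [-0.03  0.4   6.58]
0.128 [0.63590357 0.14213117 0.128     ] 0.031841857227118804 [0.18 0.39 6.58]
```

```bash
python3 -m inch '[[1,[0.2,0.35,3],0],[1,[0.2,0.35,5.5],0],[1,[0.2,0.35,6.5],0],[1,[0.2,0.35,6.8],0],[1,[0.2,0.35,6.8],0]]'; python3 -m inch '[[1,[0,0,0.25],0],[1,[0,0,0.5],0],[1,[0,0,0.5],0]]';python3 -m inch '[[1,[0,0,0.2],0],[1,[0,0,0.3],0],[1,[0,0,0.3],0]]'
```

```text
clock: 37.8
tool_pos: [0.6357, 0.1439, 0.1482]
eef_rot: [0.694, 0.72, 0.0, 0.0]
contact_force: [0.0, -0.3, 0.9]
opening: 0.003
clock: 38.1
tool_pos: [0.6365, 0.1443, 0.1437]
eef_rot: [0.694, 0.72, 0.001, 0.001]
contact_force: [0.9, -0.2, 2.6]
opening: 0.006
clock: 38.4
tool_pos: [0.6365, 0.1443, 0.1405]
eef_rot: [0.694, 0.72, 0.001, 0.001]
contact_force: [1.2, -0.2, 5.2]
opening: 0.006
```

```bash
python3 -m inch '[[1,[0,0,0.15],0],[1,[0,0,0.3],0],[1,[0,0,0.3],0]]';python3 -m inch '[[1,[0,0,0.15],0],[1,[0,0,0.15],0]]'
```

```text
clock: 38.7
tool_pos: [0.6365, 0.1443, 0.1402]
eef_rot: [0.694, 0.72, 0.002, 0.001]
contact_force: [-4.3, -1.3, 22.2]
opening: 0.003
clock: 38.9
tool_pos: [0.6366, 0.1444, 0.1401]
eef_rot: [0.694, 0.72, 0.002, 0.001]
contact_force: [-6.7, -1.7, 30.8]
opening: 0.006
```

```bash
python3 -m inch '[[1,[0,0,-1],0],[1,[0,0,-4],0],[1,[0,0,-9],0],[1,[-1,-5,-14],0],[1,[-2,-10,-16],0],[1,[-2,-15,-16],0],[1,[-2,-18,-16],0],[1,[-2,-18,-16],0],[1,[-2,-18,-16],0],[1,[-2,-18,-16],0]]'; python3 - <<'E'
from h import *
a,P=snap("scene","s24"); b,P=snap("top","t24"); 
cv2.imwrite("pics/s24c.png",cv2.hconcat([cv2.resize(a[220:350,200:440,::-1],(480,260),interpolation=cv2.INTER_CUBIC)]))
print(toolpose()[0],r.get_state()["clock"])
E
```

```text
clock: 39.9
tool_pos: [0.4575, 0.118, 0.2953]
eef_rot: [0.694, 0.72, 0.001, 0.0]
contact_force: [-0.2, 0.6, -0.7]
opening: 0.008
[0.45777734 0.11789323 0.29503878] 40.0
```

View pics/s24.png

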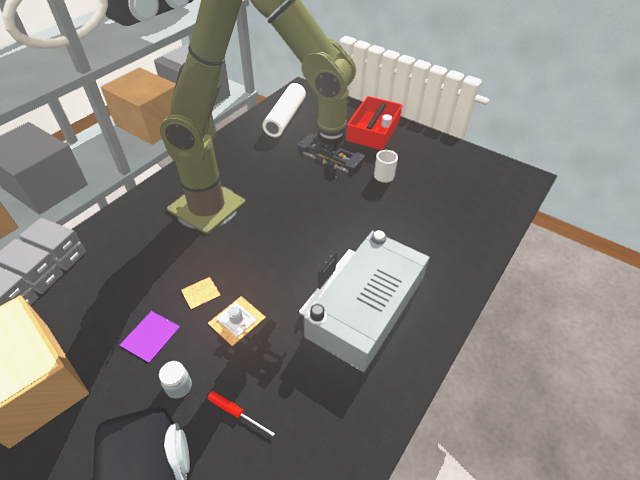

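View pics/t24.png

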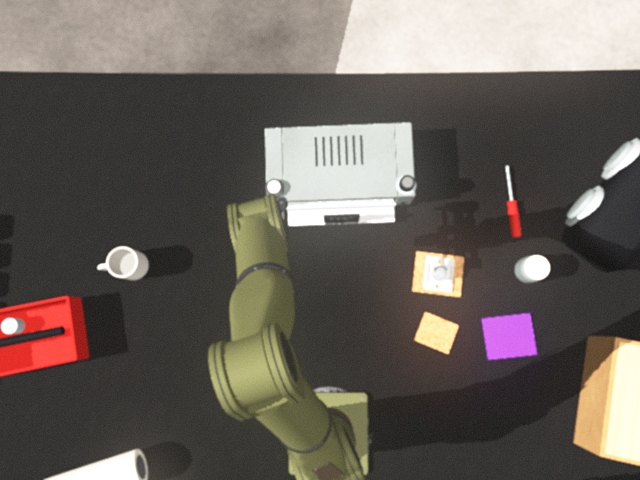

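```bash
python3 - <<'E'
from h import *
a=cv2.imread("pics/a_top.png",0).astype(float);b=cv2.imread("pics/t24.png",0).astype(float)
def prof(i,x0,x1): 
    c=i[212:236,x0:x1].mean(1); g=np.diff(c); k=g.argmin(); return k+212, c.round(0)[8:18]
for x in ((295,320),(362,390)): print(prof(a,*x),prof(b,*x))
p,q=cv2.phaseCorrelate(a[205:232,320:365].copy(),b[205:232,320:365].copy()); print("tab shift px",p,q)
r.finish_job()
E
```

```text
(np.int64(224), array([255., 255., 255., 255., 248., 156.,  84.,  73.,  74.,  77.])) (np.int64(225), array([255., 255., 255., 255., 254., 199., 111.,  78.,  79.,  78.]))
(np.int64(222), array([251., 252., 192., 110.,  80.,  80.,  81.,  81.,  80.,  81.])) (np.int64(222), array([249., 251., 222., 133.,  83.,  79.,  81.,  81.,  81.,  81.]))
tab shift px (0.5815864037934979, 0.8684416881418908) 0.798940851504786
the job is handed in; nothing more can be done
```

I completed every step and handed the job in at about 40 s. One last check slightly disagrees on whether the tray was fully in.

**What I did**
- **Tray:** it was not locked and slid out about 0.137 m with under 3 N, so I left the knob alone.
- **Finished plate:** I lifted it off the right-hand station and set it on the middle of the larger orange pad. The gripper let go within about 1 mm of the measured pad centre.
- **New plates:** only two were there. I lowered one onto the right-hand station and one onto the middle station. Both stopped at the height expected for flush, and the pictures show the pins through the holes.
- **Closing and start:** I pushed the tray in until it stopped hard at about 10 N, then pressed the start button. The button bottomed out at about 31 N, well past its 5 N.

**Last checks**
- **Agreed:** the mug, screwdriver and jar look unmoved. The robot was clear of everything, with the gripper at 0.295 m. When shut, the tool stopped at x = 0.5622 m, against 0.5621 m when I first gripped the tab.
- **Disagreed:** compared with the first top picture, the tray's front edge appears about 0.3–0.5 pixel (about 1 mm) further out. The tab matched 0.9 pixel (about 2 mm) out. This is near the measuring error, but I can't rule out that the tray moved out 1–2 mm when I released it. I ran this check in the same script as the hand-in, so I could not act on it.

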